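# Unload the heel-drying carousel and clamp the black heel

### The arm

A 6-joint arm with a two-finger parallel gripper is mounted at the origin on the work surface. World frame = base frame: x ahead of the robot, y to its left, z up, the work surface at z = 0. Lengths are in mm, angles in rad, forces in N, time in s.
With the tool pointing down it reaches from about 275 to 1000 mm from the base axis. Payload 8.4 kg.
Tool frame: the origin (TCP) lies at the centre of the arm's flange, where the gripper is bolted on; the fingertips stand 173 mm ahead of it and the grasp point (between the pads) lies 155 mm ahead of it (r.nose_length is the distance from the TCP to the fingertips, in mm); z points along the fingers, y is the direction in which the jaws open and shut (so a half turn about z gives the same grasp; the last joint's range is limited). The gripper opens to 85 mm and grips with 20 to 120 N. Pads are 22 mm wide; open, the fingers measure 114 mm over their backs; the gripper's body (76 mm by 85 mm) begins 54 mm behind the grasp point. The pads swing forward as they close: fully open they stand 13 mm farther back than shut.
Start: joints at [1.345, 0.353, 1.633, -0, 1.155, -0.002], TCP at [138.709, 609.417, 404.681] pointing down, gripper open.
Joint ranges: [-2.63, 2.63], [-0.92, 2.1], [0.06, 2.66], [-1.3, 4.44], [0, 2.69], [-3.02, 3.02]. Speed limits (rad/s): [2.22, 2.22, 2.79, 3.14, 3.14, 3.14].

### API

Orientations are given as [roll, pitch, yaw] about the fixed x, y, z axes, in that order (R = Rz(yaw) Ry(pitch) Rx(roll)).
In Python, from rig import r, grab_frame, workorder gives the robot as it stands.
- The arm moves only by the tool carry_out, never from a script. Its argument "steps" is a list that holds one entry, the list of rows, each a list of 5 numbers: the opening in per cent of the stroke, from 0 (shut) to 100 (fully open), then the shift along the tool's x, y, z in m, then the turn about the tool's z in degrees. In form: [[[jaw, x, y, z, spin], ...]]. A call has 1 to 8 rows; each row is the pose to reach, as a shift and turn from the pose measured when the call began, along the tool's axes at that moment; what a row does not reach only later rows make up. A row lasts 1/10 s, in which the tool goes at most 50 mm and 8.59 degrees, less where a joint would pass 70% of its speed; a pose out of reach is approached as far as the arm can. A call with a gripper value outside its range is refused whole. The fingers move at their own pace and stop on an object; "squeeze" is the grip in N (left out, the last holds). Time passes only in rows, so rows that repeat a pose let the fingers close. It gives the time, the measured TCP pose, the force and the opening at its end, in the units of the state.
- r.sense(): the state, without advancing time (a new reading comes with each control period).
- grab_frame(name): name is "scene" or "top" or "wrist"; returns a dict with "image" (480x640x3 uint8, red, green, blue), "intrinsics" (3x3 intrinsics, pixels), "eye" and "rotation" of the camera in the world; the wrist camera has in their place "T_tool_cam" (4x4, takes a point from camera to tool coordinates, whose origin is the TCP and whose axes are the flange's). Camera axes: x right, y up, looking along -z (the intrinsics and any distortion apply to the point x, -y, -z); pixel columns grow to the right and rows downward; lengths in mm; the calibration is good to about 2 mm. A picture is of the moment at which its call begins: read the wrist's pose just before it. There is no depth.
- workorder.sign_off(): hands the job in, once; it reports no verdict.
The state is a dict: "clock": time; "qpos": joint angles; "qvel": joint speeds; "joint_efforts": joint torques, N m; "eef_pos": TCP position; "tcp_rot": TCP orientation; "contact_force": force on the tool from outside, world axes, zero at the start; "wrist_torque": the same for the moment, N m; "opening": opening from 0.0 (shut) to 1.0 (fully open).
Only numpy, scipy, OpenCV 4.12 (cv2) and the standard library are available. Lean on these libraries where they do the work, as an engineer would, in place of code of your own. Each camera call takes 0.05 s, during which the arm holds its last target.

### The job

Slide the drying cabinet's clear window fully open and lift every heel off the spinning turntable: stand the black heel down in the pocket of the blue jig and then swing the locking lever shut over it, and stand all the tan heels upright on the floor of the grey tray. Leave the window fully shut, and do not disturb anything else on the bench.

Things in the scene. Friction and masses are not known exactly. Their poses are not given: they have to be found in the camera images.
- cabinet: green heel-drying cabinet, fixed, 310 (x) by 590 (y). Origin on the bench under the turntable's axis, z up. Open well 290 by 290 inside, centred on the origin, walls to z = 90; aluminium rails along y at x = +-150, top z = 105, carry the window. Closed part, over which the open window slides: y = 150 to 435, top z = 90
- turntable_center (a point): centre of the turntable's top face (35 above the bench): aluminium disc of radius 125 in the well, flush to 1 with grey corner plates
- turntable (a joint): angle of the turntable (rad) about the vertical; it spins freely at a touch, carrying the heels that stand on it, and keeps turning briefly
- window (a joint): travel (m) of the clear sliding window that covers the well from above: 0 fully shut, 0.29 fully open; opens towards the cabinet's +y; sliding friction about 1.2 N, stays where left. A sheet 284 by 290 with a dark frame, underside at z = 97, 6 thick
- window_handle (a point): grip point of the window's red upright handle bar: 70 along the cabinet's x, 14 thick along the sliding direction y, standing from the sheet (z = 103) to z = 138; this point is 8 below its top, 127 above the bench
- jig: blue clamp jig fixed on the bench, block 130 (x, from -85 to +45) by 90 (y), 23 tall. Origin on the bench under the pocket's centre; x towards the pocket from the lever's pivot post, z up
- jig_pocket (a point): centre of the pocket's floor, 8 above the bench; pocket 50 along the jig's x, 44 along its y, 15 deep, mouth chamfered 3. The heel goes in standing, its length along the jig's x, either end first; gripped over its flat sides the fingers stay clear of the pivot post. A seated heel's top is 64 above the bench
- lever_pivot (a point): vertical axis of the locking lever, on a steel post at jig x = -45, 67 above the bench
- lever (a joint): angle (rad) of the locking lever: 0 shut, pointing along the jig's +x right over the pocket (stop); 2.1 fully open; it opens towards the jig's -y (clockwise from above) in a level swing and stays where left (friction 0.03 N m). Arm 66 long from the axis, 16 wide, z = 67 to 77 above the bench, so it passes 3 above a fully seated heel
- lever_pin (a point): grip point on the red upright pin at the lever's end, 60 from the pivot's axis: 12 diameter, standing from z = 75 to 107 above the bench; this point is 12 below its top
- tray: grey open tray fixed on the bench, outer 140 (x) by 200 (y), 25 tall, walls and floor 5. Origin: centre of its underside, z up
- black_heel: black shoe heel, a solid block: 46 long (x), 40 wide (y), 56 tall (z), about 120 g, weighted at its foot; plan a D: flat front at x = -23, flat sides at y = +-20, half-round back (radius 20) from x = +3. Origin: centre of its underside, z up. Grip it over the flat sides. Starts standing on the turntable
- tan_heel1: tan, brown-banded shoe heel, a solid block: 46 long (x), 40 wide (y), 56 tall (z), about 120 g, weighted at its foot; plan a D: flat front at x = -23, flat sides at y = +-20, half-round back (radius 20) from x = +3. Origin: centre of its underside, z up. Grip it over the flat sides. Starts standing on the turntable; may be absent
- tan_heel2: tan, brown-banded shoe heel, a solid block: 46 long (x), 40 wide (y), 56 tall (z), about 120 g, weighted at its foot; plan a D: flat front at x = -23, flat sides at y = +-20, half-round back (radius 20) from x = +3. Origin: centre of its underside, z up. Grip it over the flat sides. Starts standing on the turntable; may be absent
- tan_heel3: tan, brown-banded shoe heel, a solid block: 46 long (x), 40 wide (y), 56 tall (z), about 120 g, weighted at its foot; plan a D: flat front at x = -23, flat sides at y = +-20, half-round back (radius 20) from x = +3. Origin: centre of its underside, z up. Grip it over the flat sides. Starts standing on the turntable; may be absent
- polish_tin: low red tin, 76 diameter, 35 tall; bystander, origin at its underside
- hammer: hammer lying flat; bystander, origin at its underside on the handle-to-head line
- glue_bottle: yellow bottle, 56 diameter, 150 tall; bystander, origin at its underside
- spray_can: spray can, 54 diameter, 160 tall; bystander, origin at its underside
- tape_roll: cork-coloured roll of tape, 52 diameter, 20 tall; bystander, origin at its underside
- shoe_last: wooden shoe last, 200 long, 72 tall; bystander, origin at its underside
Mind the look-alikes: they are no part of the job. What is shaped like the jig but green or yellow is not meant.

How it is judged (in metres and radians):
On the way, in this order (a step that is already met when the one before it is completed fails the run):
1. the window has been slid fully open (value of joint window above 0.27 m), for 0.2 s.
2. the black heel stands seated in the jig's pocket (horizontal distance between black_heel and jig_pocket below 0.006 m and z of black_heel in the frame of jig_pocket below 0.005 m and angle between black_heel's own z axis and vertical below 0.1 rad), for 0.2 s.
3. the lever has been swung shut over the seated heel (all of step 2 and value of joint lever below 0.1 rad), for 0.2 s.
At the end, for the whole second after the job is handed in: the black heel stands in the jig's pocket (within 6 mm of its centre, within 5 mm of its floor), the lever is shut over it (within 0.1 rad), every tan heel present stands upright (within 0.2 rad) on the tray's floor, and the window is shut to within 8 mm (all of step 3 and value of joint window below 0.008 m and x of tan_heel1 in the frame of tray between -0.055 and 0.055 m and y of tan_heel1 in the frame of tray between -0.085 and 0.085 m and z of each of tan_heel1, tan_heel2, tan_heel3 in the frame of tray below 0.014 m and angle between each of tan_heel1, tan_heel2, tan_heel3's own z axis and vertical below 0.2 rad and x of tan_heel2 in the frame of tray between -0.055 and 0.055 m and y of tan_heel2 in the frame of tray between -0.085 and 0.085 m and x of tan_heel3 in the frame of tray between -0.055 and 0.055 m and y of tan_heel3 in the frame of tray between -0.085 and 0.085 m); the robot touches nothing.
It fails at once if a bystander is moved more than 30 mm (distance of any of polish_tin, hammer, glue_bottle, spray_can, tape_roll, shoe_last from where it was at the start of the episode above 0.03 m).
Of tan_heel1, tan_heel2, tan_heel3 only 2 to 3 are there at a start; the rules pass over those that are not, and their reading is None.
At some moment in a run one of black_heel, tan_heel1, tan_heel2, tan_heel3 may be knocked a few centimetres aside while the robot is not near it.
It also fails if it takes over 208 s, if anything falls off the work surface, if the arm or the gripper's body presses on something with over 40 N, if the wrist force passes 120 N, or if a joint passes its speed limit or range.

## Working session

There is one attempt and no reset: what is moved stays moved. The work goes in short steps, Python scripts to look and compute and a tool call to move; the robot and the scene stay as the last step left them, time stands still between calls to the robot, and variables do not carry over. Pictures are saved under pics/ and viewed, and the job is handed in when it is done.

Besides the shell and the picture viewer there is one more tool, called after "Call:" in YAML: its name, and indented under it one key for each argument. carry_out: Moves the arm, as the interface text tells. Its arguments: {"type":"object","properties":{"steps":{"type":"array","items":{"type":"array","items":{"type":"array","items":{"type":"number"}}}},"squeeze":{"type":"number"}},"required":["steps"]}

```bash
ls; mkdir -p pics
python3 - <<'E'
from rig import r, grab_frame, workorder
import cv2
s=r.sense(); print(s)
for n in ["scene","top","wrist"]:
    f=grab_frame(n); cv2.imwrite(f"pics/{n}0.png",f["image"][:,:,::-1])
    print(n,{k:v for k,v in f.items() if k!="image"})
E
```

```text
pics
{'clock': 0.0, 'qpos': array([ 1.34462720e+00,  3.53637605e-01,  1.63415136e+00, -1.36272576e-06,
        1.15517581e+00, -2.42739779e-03]), 'qvel': array([ 1.35187000e-03, -3.88035111e-04, -8.68089622e-05,  2.58695256e-04,
        1.16053810e-03,  7.83613280e-05]), 'joint_efforts': array([-1.01208982e-03, -6.05244470e+01, -3.42072415e+01, -1.71029160e-04,
        9.42610495e-03, -4.35487635e-06]), 'eef_pos': array([138.63794436, 609.18396666, 403.96072293]), 'tcp_rot': array([-3.14022053e+00, -2.08472574e-06,  2.91785148e+00]), 'contact_force': array([1.11303411, 0.06706856, 0.29874234]), 'wrist_torque': array([-0.06286074, -0.02342069,  0.01736076]), 'opening': 0.9990769849645957}
scene {'intrinsics': array([[551.94986549,   0.        , 322.73208735],
       [  0.        , 551.94986549, 236.07581048],
       [  0.        ,   0.        ,   1.        ]]), 'eye': array([1339.15608886, -376.35076393,  946.00829613]), 'rotation': array([ 0.77299139, -0.01840036,  1.46536948])}
top {'intrinsics': array([[623.13238733,   0.        , 309.83116888],
       [  0.        , 623.13238733, 234.41765846],
       [  0.        ,   0.        ,   1.        ]]), 'eye': array([ 322.02431786, -264.65554717, 1681.74577942]), 'rotation': array([ 0.11876392,  0.00506905, -1.58701698])}
wrist {'intrinsics': array([[364.00280985,   0.        , 313.6415406 ],
       [  0.        , 364.00280985, 237.18081177],
       [  0.        ,   0.        ,   1.        ]]), 'T_tool_cam': array([[ 6.01900234e-04,  9.59945023e-01,  2.80187776e-01,
         7.10080586e+01],
       [ 9.99999594e-01, -7.65520390e-04,  4.74529975e-04,
        -1.04121301e+00],
       [ 6.70012144e-04,  2.80187377e-01, -9.59945095e-01,
         3.13749113e+01],
       [ 0.00000000e+00,  0.00000000e+00,  0.00000000e+00,
         1.00000000e+00]])}
```

View pics/scene0.png

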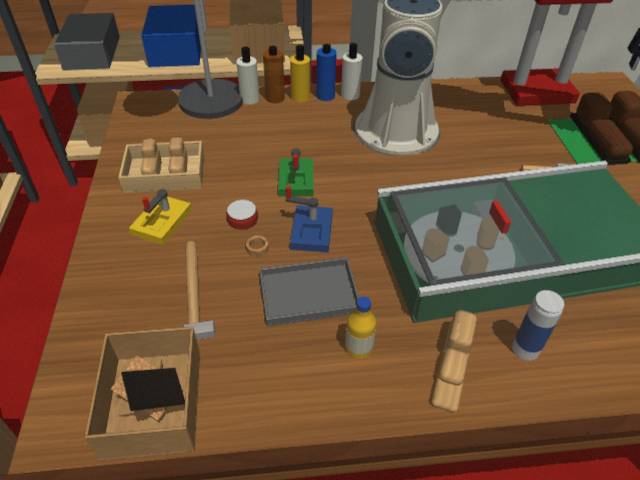

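View pics/top0.png

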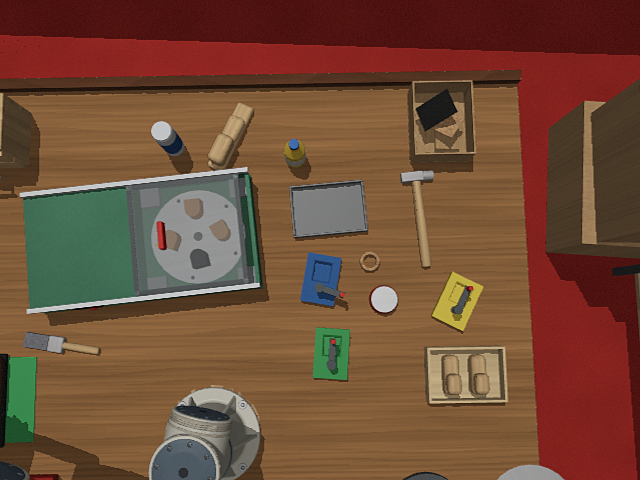

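View pics/wrist0.png

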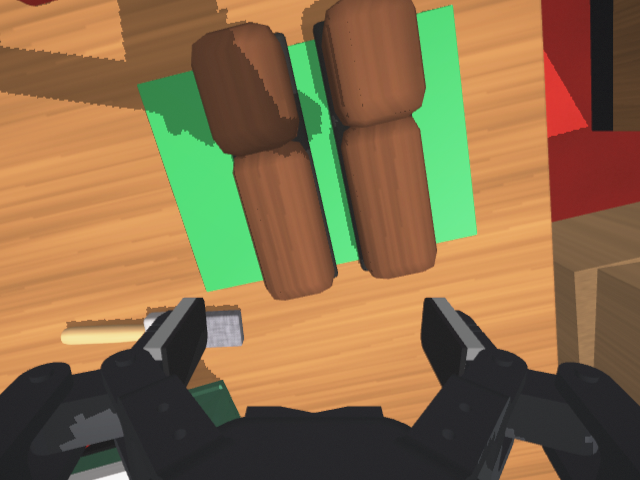

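```bash
cat > h.py <<'E'
import numpy as np, cv2
from rig import r, grab_frame, workorder
from scipy.spatial.transform import Rotation as R
def cam(f,s=None):
    K=f["intrinsics"]
    if "eye" in f: return K,np.array(f["eye"]),R.from_euler('xyz',f["rotation"]).as_matrix()
    T=f["T_tool_cam"]; Rt=R.from_euler('xyz',s["tcp_rot"]).as_matrix()
    return K,Rt@T[:3,3]+s["eef_pos"],Rt@T[:3,:3]
def back(c,px,z):
    K,e,Rm=c; px=np.atleast_2d(np.array(px,float)); out=[]
    for u,v in px:
        d=Rm@np.array([(u-K[0,2])/K[0,0],-(v-K[1,2])/K[1,1],-1]); out.append(e+d*(z-e[2])/d[2])
    return np.array(out)
def proj(c,P):
    K,e,Rm=c; p=(np.atleast_2d(P)-e)@Rm
    return np.c_[K[0,2]+K[0,0]*p[:,0]/-p[:,2],K[1,2]-K[1,1]*p[:,1]/-p[:,2]]
def shot(n,name,crop=None,k=1):
    s=r.sense(); f=grab_frame(n); im=f["image"][:,:,::-1].copy()
    cv2.imwrite(f"pics/{name}_full.png",im); 
    if crop:
        x0,y0,x1,y1=crop; im=cv2.resize(im[y0:y1,x0:x1],None,fx=k,fy=k,interpolation=cv2.INTER_CUBIC)
    cv2.imwrite(f"pics/{name}.png",im); return f,cam(f,s),s
E
python3 - <<'E'
from h import *
f=cv2.imread("pics/top0.png")
cv2.imwrite("pics/t1.png",cv2.resize(f[160:320,10:270],None,fx=3,fy=3,interpolation=cv2.INTER_CUBIC))
cv2.imwrite("pics/t2.png",cv2.resize(f[170:320,280:420],None,fx=4,fy=4,interpolation=cv2.INTER_CUBIC))
E
```

```text
(no output)
```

View pics/t1.png

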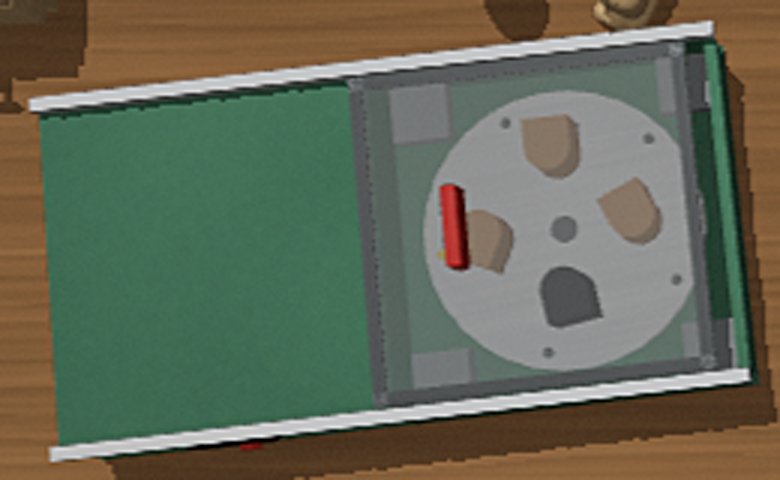

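View pics/t2.png

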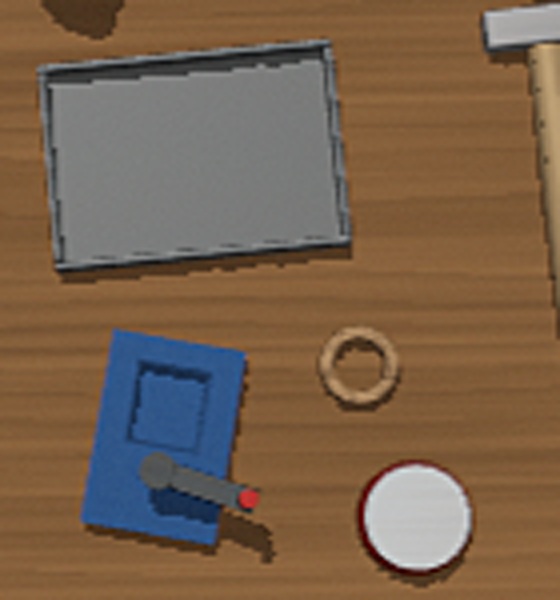

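```bash
cat > p.py <<'E'
from h import *
f=grab_frame("top"); c=cam(f)
T1=lambda p:np.array(p,float)/3+[10,160]-0.33
T2=lambda p:np.array(p,float)/4+[280,170]-0.37
rp=lambda n,p,z:print(n,back(c,p,z).round(1).tolist())
E
cat > a.py <<'E'
from p import *
rp("rail corners LT RT LB RB",T1([(32,104),(713,28),(52,455),(748,376)]),105)
rp("disc",T1([(564,229)]),35)
rp("handle ends",T1([(453,187),(460,266)]),138)
rp("heels T top, R, L, black",T1([(551,146),(632,211),(486,240),(571,297)]),91)
rp("window far frame outer, right corners",T1([(350,82),(380,405),(683,45),(716,367)]),103)
rp("jig corners",T2([(113,330),(245,352),(214,545),(82,522)]),23)
rp("pocket corners mouth",T2([(140,358),(211,374),(199,452),(128,440)]),23)
rp("pivot",T2([(158,470)]),77); rp("pin",T2([(249,499)]),107)
rp("tray outer",T2([(40,66),(328,42),(351,240),(59,270)]),25)
rp("tape",T2([(359,367)]),20); rp("tin",T2([(415,516)]),35)
E
python3 a.py
```

```text
rail corners LT RT LB RB [[626.7, 483.7, 105.0], [683.1, -101.1, 105.0], [327.3, 455.3, 105.0], [383.8, -129.3, 105.0]]
disc [[519.4, 39.2, 35.0]]
handle ends [[543.9, 113.1, 138.0], [477.6, 106.5, 138.0]]
heels T top, R, L, black [[584.9, 40.5, 91.0], [527.3, -29.4, 91.0], [504.3, 95.8, 91.0], [454.1, 22.6, 91.0]]
window far frame outer, right corners [[641.6, 211.4, 103.0], [364.6, 181.0, 103.0], [669.0, -75.0, 103.0], [391.9, -102.2, 103.0]]
jig corners [[472.5, -253.5, 23.0], [456.3, -341.3, 23.0], [328.8, -318.0, 23.0], [345.3, -230.9, 23.0]]
pocket corners mouth [[453.5, -271.2, 23.0], [442.0, -318.3, 23.0], [390.3, -309.3, 23.0], [399.0, -262.3, 23.0]]
pivot [[376.9, -281.3, 77.0]]
pin [[356.8, -337.9, 107.0]]
tray outer [[652.2, -207.0, 25.0], [665.3, -401.9, 25.0], [530.1, -413.8, 25.0], [513.2, -218.0, 25.0]]
tape [[445.2, -417.3, 20.0]]
tin [[345.5, -450.0, 35.0]]
```

```bash
cat > g.py <<'E'
import sys; from h import *
# usage: g.py x y ztcp yaw  -> shift in tool axes (m), spin deg
x,y,z,yaw=[eval(a) for a in sys.argv[1:5]]
s=r.sense(); Rt=R.from_euler('xyz',s["tcp_rot"]).as_matrix()
d=Rt.T@(np.array([x,y,z])-s["eef_pos"])/1000
dy=(s["tcp_rot"][2]-yaw+np.pi)%(2*np.pi)-np.pi
print("shift",d.round(4),"spin",round(np.degrees(dy),2),"q6",s["qpos"][5].round(2),"now",s["eef_pos"].round(1),s["tcp_rot"].round(3),s["contact_force"].round(1),s["clock"])
E
python3 g.py 510.7 109.8 404 3.238
```

```text
shift [-0.4736 -0.4045  0.0006] spin -18.35 q6 -0.0 now [138.7 609.3 404.3] [-3.141 -0.     2.918] [-0.   0.3  0.5] 0.2
```

Call:
carry_out:
  steps:
    - [[100, -0.037, -0.032, 0, -2.3], [100, -0.074, -0.064, 0, -4.6], [100, -0.111, -0.096, 0, -6.9], [100, -0.148, -0.128, 0, -9.2], [100, -0.185, -0.16, 0, -11.5], [100, -0.222, -0.192, 0, -13.8], [100, -0.259, -0.224, 0, -16.1], [100, -0.296, -0.256, 0, -18.3]]

```text
clock: 1.0
eef_pos: [371.2, 292.2, 404.6]
tcp_rot: [-3.141, 0.0, -3.044]
contact_force: [0.3, 1.0, 0.0]
opening: 0.996
```

```bash
python3 g.py 510.7 109.8 320 3.238
```

```text
shift [-0.1211 -0.1951  0.0847] spin 0.07 q6 -1.0 now [371.2 292.2 404.6] [-3.141  0.    -3.044] [0.3 1.  0. ] 1.0
```

Call:
carry_out:
  steps:
    - [[100, -0.024, -0.039, 0.01, 0], [100, -0.048, -0.078, 0.02, 0], [100, -0.072, -0.117, 0.035, 0], [100, -0.097, -0.156, 0.05, 0], [100, -0.121, -0.195, 0.065, 0], [100, -0.121, -0.195, 0.085, 0], [100, -0.121, -0.195, 0.085, 0]]

```text
clock: 1.7
eef_pos: [510.1, 108.5, 317.4]
tcp_rot: [-3.141, -0.005, -3.047]
contact_force: [-0.5, -0.5, -0.9]
opening: 1.004
```

```bash
python3 g.py 510.7 109.8 282 3.238; python3 -c "
from h import *
shot('wrist','w1'); shot('top','tt1',(10,160,270,320),3)"
```

```text
shift [-0.0009  0.0013  0.0354] spin -0.08 q6 -1.46 now [510.1 108.5 317.4] [-3.141 -0.005 -3.047] [-0.5 -0.5 -0.9] 1.7
```

View pics/w1.png

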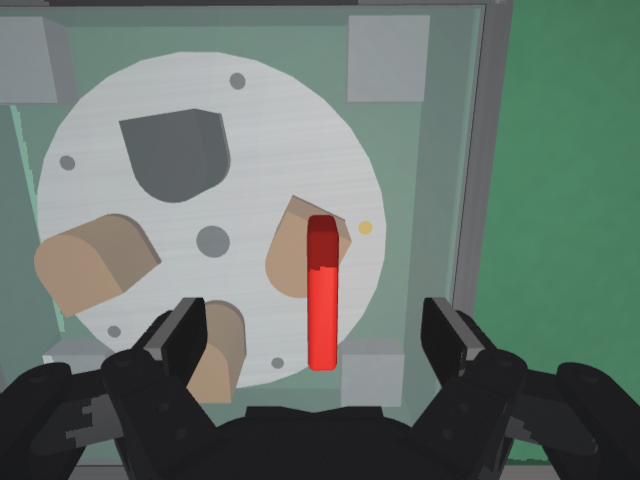

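View pics/tt1.png

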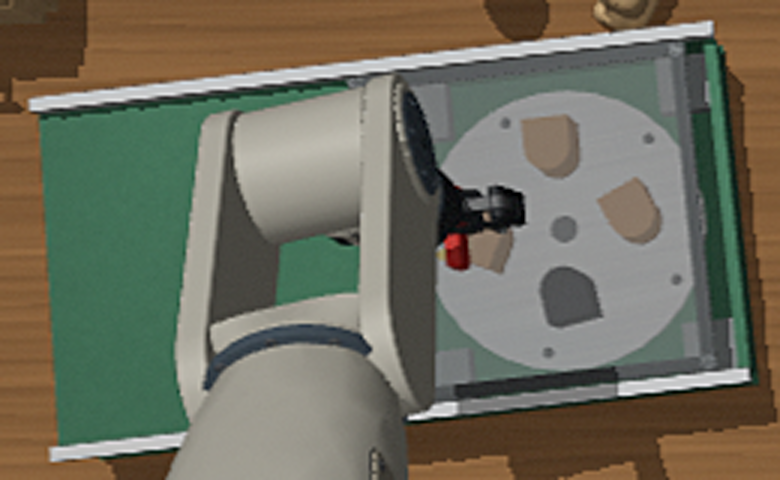

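Call:
carry_out:
  squeeze: 40
  steps:
    - [[100, 0, 0.001, 0.02, 0], [100, 0, 0.001, 0.035, 0], [50, 0, 0.001, 0.035, 0], [0, 0, 0.001, 0.035, 0], [0, 0, 0.001, 0.035, 0], [0, 0, 0.001, 0.035, 0], [0, 0, 0.001, 0.035, 0], [0, 0, 0.001, 0.035, 0]]

```text
clock: 2.6
eef_pos: [510.4, 111.1, 285.5]
tcp_rot: [-3.141, -0.0, -3.044]
contact_force: [-1.2, 1.2, 5.0]
opening: 0.158
```

```bash
python3 g.py "510.1-27.8" "108.5+289" 283 3.238
```

```text
shift [1.000e-04 2.878e-01 2.500e-03] spin 0.05 q6 -1.46 now [510.4 111.1 285.5] [-3.141 -0.    -3.044] [-1.2  1.2  5. ] 2.6
```

Call:
carry_out:
  steps:
    - [[0, 0, 0.035, 0, 0], [0, 0, 0.075, 0, 0], [0, 0, 0.115, 0, 0], [0, 0, 0.155, 0, 0], [0, 0, 0.195, 0, 0], [0, 0, 0.235, 0, 0], [0, 0, 0.255, 0, 0], [0, 0, 0.26, 0, 0]]

```text
clock: 3.4
eef_pos: [484.8, 371.6, 285.6]
tcp_rot: [-3.142, -0.0, -3.042]
contact_force: [-0.2, -1.8, 4.0]
opening: 0.155
```

Call:
carry_out:
  steps:
    - [[0, 0, 0.008, 0, 0], [0, 0, 0.014, 0, 0], [0, 0, 0.019, 0, 0], [0, 0, 0.021, 0, 0]]

```text
clock: 3.8
eef_pos: [483.6, 386.6, 285.5]
tcp_rot: [-3.128, -0.003, -3.041]
contact_force: [8.0, -44.3, 17.1]
opening: 0.156
```

Call:
carry_out:
  steps:
    - [[0, 0, -0.002, 0, 0], [0, 0, -0.002, 0, 0], [60, 0, -0.002, 0, 0], [60, 0, -0.002, 0, 0], [60, 0, -0.002, -0.03, 0], [80, 0, -0.002, -0.08, 0], [100, 0, -0.002, -0.12, 0], [100, 0, -0.002, -0.12, 0]]

```text
clock: 4.6
eef_pos: [485.2, 387.8, 411.9]
tcp_rot: [-3.134, 0.006, -3.04]
contact_force: [0.3, -0.8, -0.4]
opening: 1.003
```

```bash
python3 -c "
from h import *
f,c,s=shot('top','tt2',(10,160,270,320),3); shot('wrist','w2'); print(s['eef_pos'])"
```

```text
[485.19861706 387.75409235 411.94251928]
```

View pics/tt2.png

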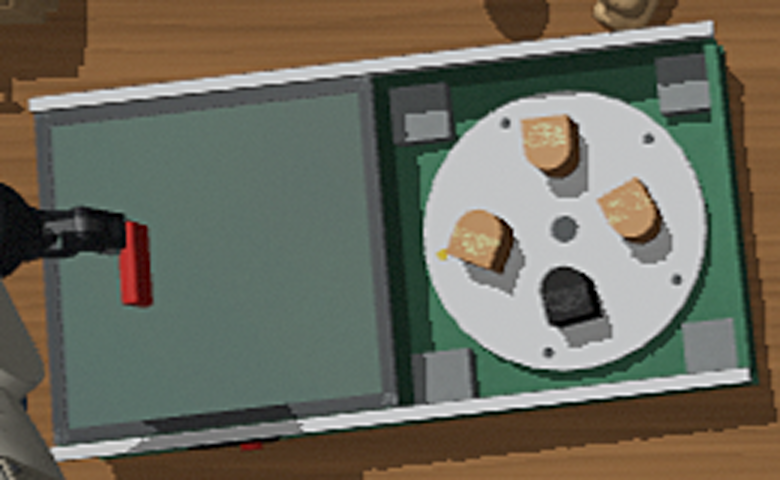

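View pics/w2.png

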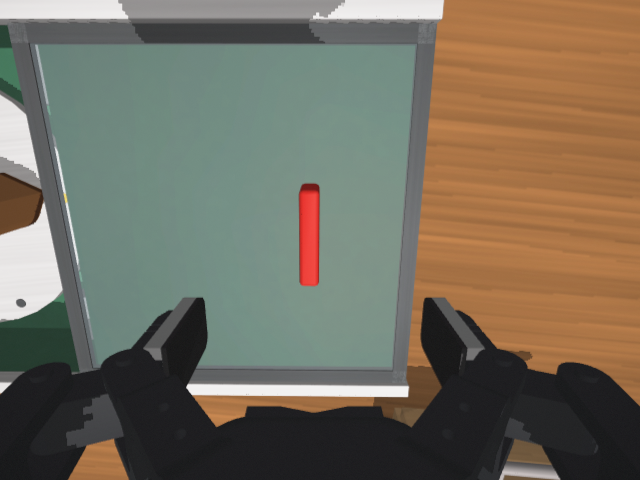

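```bash
python3 g.py 454 22 340 "3.39"
```

```text
shift [ 0.0666 -0.359   0.0708] spin -8.44 q6 -0.99 now [484.  386.7 406.6] [-3.13e+00 -1.00e-03 -3.04e+00] [ 0.1  0.6 -0.6] 4.7
```

Call:
carry_out:
  steps:
    - [[100, 0.009, -0.045, 0, -1], [100, 0.018, -0.09, 0, -2], [100, 0.027, -0.135, 0, -3], [100, 0.036, -0.18, 0.015, -4.2], [100, 0.045, -0.225, 0.03, -5.4], [100, 0.054, -0.27, 0.045, -6.6], [100, 0.063, -0.315, 0.06, -7.8], [100, 0.067, -0.359, 0.07, -8.4]]

```text
clock: 5.5
eef_pos: [451.8, 20.4, 338.5]
tcp_rot: [-3.131, -0.006, -2.892]
contact_force: [0.5, 0.3, -0.9]
opening: 1.0
```

Call:
carry_out:
  steps:
    - [[100, 0, 0, 0, 0], [100, 0, 0, 0, 0]]

```text
clock: 5.7
eef_pos: [451.0, 19.6, 337.0]
tcp_rot: [-3.132, -0.009, -2.895]
contact_force: [0.3, 0.4, -1.5]
opening: 0.999
```

```bash
python3 g.py 454 22 340 "3.39"; python3 -c "
from h import *
f,c,s=shot('wrist','w3'); print(s['eef_pos'],s['tcp_rot'])"
```

```text
shift [-0.0035  0.0016 -0.0031] spin -0.11 q6 -1.76 now [451.   19.6 337. ] [-3.132 -0.009 -2.895] [ 0.3  0.4 -1.5] 5.7
[450.95960567  19.56899586 336.97825074] [-3.13172102 -0.0091979  -2.89517611]
```

View pics/w3.png

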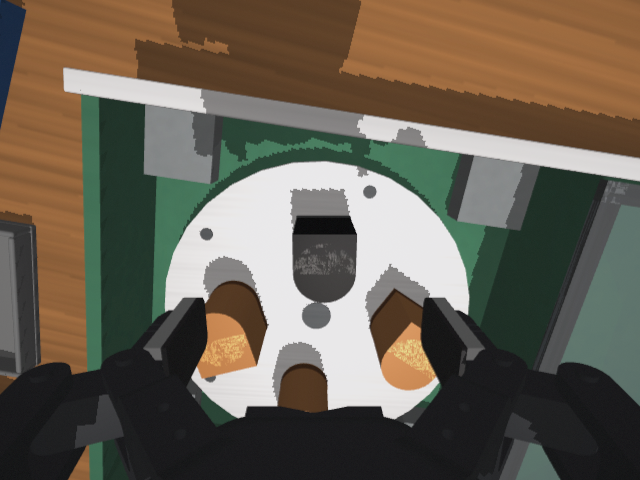

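```bash
cat > g.py <<'E'
import sys; from h import *
# usage: g.py x y zgrasp yaw  -> shift of grasp point in tool axes (m), spin deg
x,y,z,yaw=[eval(a) for a in sys.argv[1:5]]
s=r.sense(); Rt=R.from_euler('xyz',s["tcp_rot"]).as_matrix()
gp=s["eef_pos"]+155*Rt[:,2]
d=Rt.T@(np.array([x,y,z])-gp)/1000
dy=(s["tcp_rot"][2]-yaw+np.pi)%(2*np.pi)-np.pi
print("shift",d.round(4),"spin",round(np.degrees(dy),2),"q6",s["qpos"][5].round(2),"grasp",gp.round(1),s["tcp_rot"].round(3),s["contact_force"].round(1),s["clock"])
E
cat > heel.py <<'E'
from h import *
# fit heel D top outline: given pixel front corners (a,b) and back tip c at top z
def heel(c,a,b,t,z=92):
    A,B,T=back(c,[a,b,t],z); m=(A+B)/2; ax=T-m
    w=np.linalg.norm(A-B); L=np.linalg.norm(ax)
    e=(B-A); n=np.array([-e[1],e[0],0])/w; n=n*np.sign(n@ax)
    yaw=np.arctan2(n[1],n[0]); ctr=m+23*n; ctr2=(m+T)/2; gp=m+14*n
    print("width",w.round(1),"len",L.round(1),"yaw",yaw.round(3),"axis yaw",np.arctan2(ax[1],ax[0]).round(3),"ctr",ctr.round(1),ctr2.round(1),"grip",gp.round(1))
E
python3 - <<'E'
from heel import *
f,c,s=shot('wrist','w4',(220,160,430,430),3)
heel(c,(294,234),(357,234),(325,303))
E
```

```text
width 38.5 len 46.2 yaw 0.252 axis yaw 0.251 ctr [460.2  26.6  92. ] [460.3  26.6  92. ] grip [451.5  24.4  92. ]
```

View pics/w4.png

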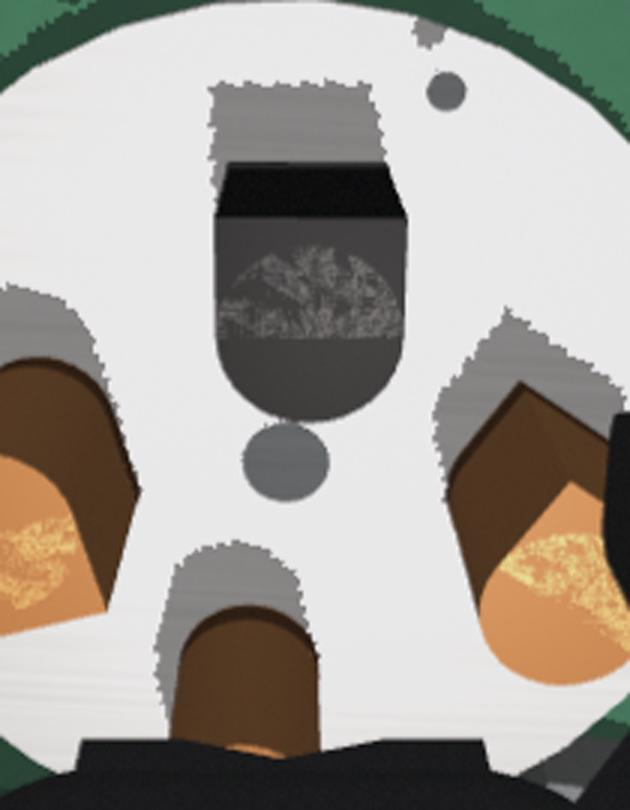

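```bash
python3 - <<'E'
from heel import *
f,c,s=shot('wrist','w4')
heel(c,(291.5,232),(355.5,232),(324,300))
c2=cam(grab_frame('top'))
P=np.array([[460.2,26.6,92]]); print(proj(c2,P), (proj(c2,P)-[10,160])*3)
E
python3 g.py 451.5 24.4 110 "3.39"
```

```text
width 39.1 len 45.5 yaw 0.253 axis yaw 0.265 ctr [459.9  25.7  92. ] [459.6  25.9  92. ] grip [451.2  23.5  92. ]
[[198.38985196 256.30062949]] [[565.16955589 288.90188848]]
shift [-0.0016  0.0053  0.0734] spin 0.13 q6 -1.76 grasp [451.5  19.7 183.5] [-3.131 -0.006 -2.891] [-0.1  0.6 -0.7] 5.9
```

Call:
carry_out:
  squeeze: 40
  steps:
    - [[78, 0, 0.004, 0.02, 0], [78, 0, 0.0045, 0.05, 0], [78, 0, 0.0045, 0.075, 0], [78, 0, 0.0045, 0.095, 0], [78, 0, 0.0045, 0.105, 0], [78, 0, 0.0045, 0.107, 0], [78, 0, 0.0045, 0.107, 0]]

```text
clock: 6.6
eef_pos: [450.8, 25.1, 231.7]
tcp_rot: [-3.131, -0.006, -2.89]
contact_force: [-0.1, 0.6, 0.2]
opening: 0.778
```

```bash
python3 g.py 450 23.5 75 "3.39"; python3 -c "
from h import *
f,c,s=shot('wrist','w5')"
```

```text
shift [0.0003 0.0003 0.0018] spin 0.18 q6 -1.75 grasp [450.4  23.3  76.8] [-3.131 -0.006 -2.89 ] [-0.1  0.6  0.2] 6.6
```

View pics/w5.png

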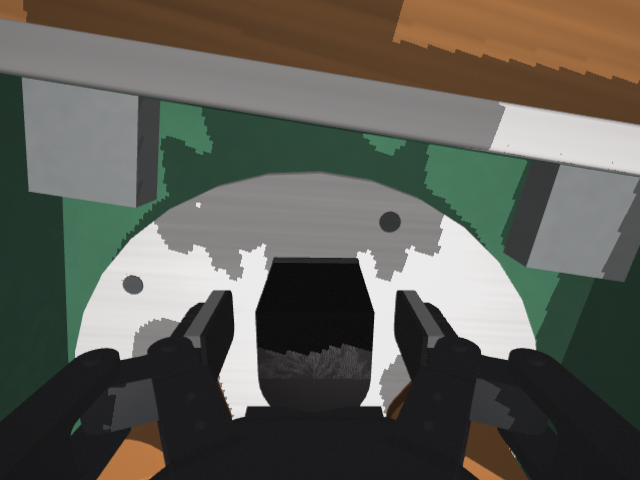

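Centred between the pads; closing.

Call:
carry_out:
  squeeze: 50
  steps:
    - [[30, 0, 0, 0, 0], [20, 0, 0, 0, 0], [20, 0, 0, 0, 0], [20, 0, 0, 0, 0], [20, 0, 0, -0.01, 0], [20, 0, 0, -0.04, 0], [20, 0, 0, -0.08, 0], [20, 0, 0, -0.12, 0]]

```text
clock: 7.45
eef_pos: [450.7, 26.3, 353.9]
tcp_rot: [-3.131, -0.005, -2.89]
contact_force: [1.4, 0.1, -0.3]
opening: 0.459
```

```bash
python3 g.py 411 -288 180 "2.965"; python3 -c "
from h import *
f,c,s=shot('wrist','w6')"
```

```text
shift [ 0.1156 -0.2927  0.0227] spin 24.51 q6 -1.75 grasp [450.3  24.5 198.9] [-3.131 -0.005 -2.89 ] [ 1.4  0.1 -0.3] 7.45
```

View pics/w6.png

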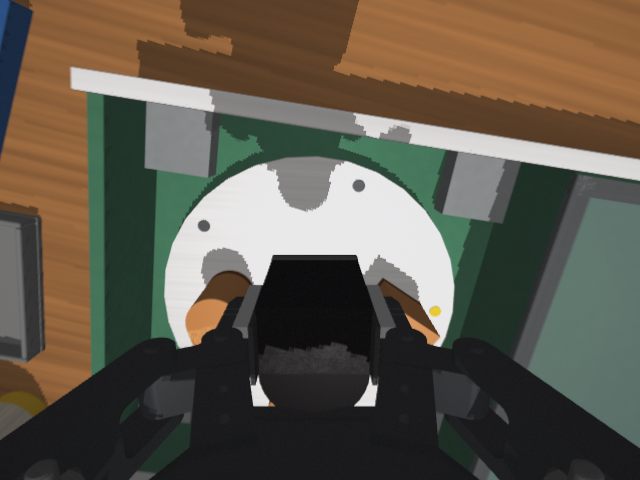

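Run:
```python
from h import *
im=cv2.imread('pics/w6_full.png' if __import__('os').path.exists('pics/w6_full.png') else 'pics/w6.png')
cv2.imwrite('pics/w6c.png',cv2.resize(im[240:420,220:420],None,fx=4,fy=4,interpolation=cv2.INTER_CUBIC)*1)
f=grab_frame('wrist'); T=f["T_tool_cam"]; K=f["intrinsics"]
def tb(px,z):
    d=T[:3,:3]@np.array([(px[0]-K[0,2])/K[0,0],-(px[1]-K[1,2])/K[1,1],-1]); return T[:3,3]+d*(z-T[2,3])/d[2]
for p in [(275,257),(358,257)]: print(tb(p,196).round(1))
for p in [(260,315),(373,315)]: print(tb(p,140).round(1))
```

```text
[ 13.6 -19.5 196. ]
[ 13.6  20.2 196. ]
[ 12.9 -18.8 140. ]
[ 13.   18.7 140. ]
```

View pics/w6c.png

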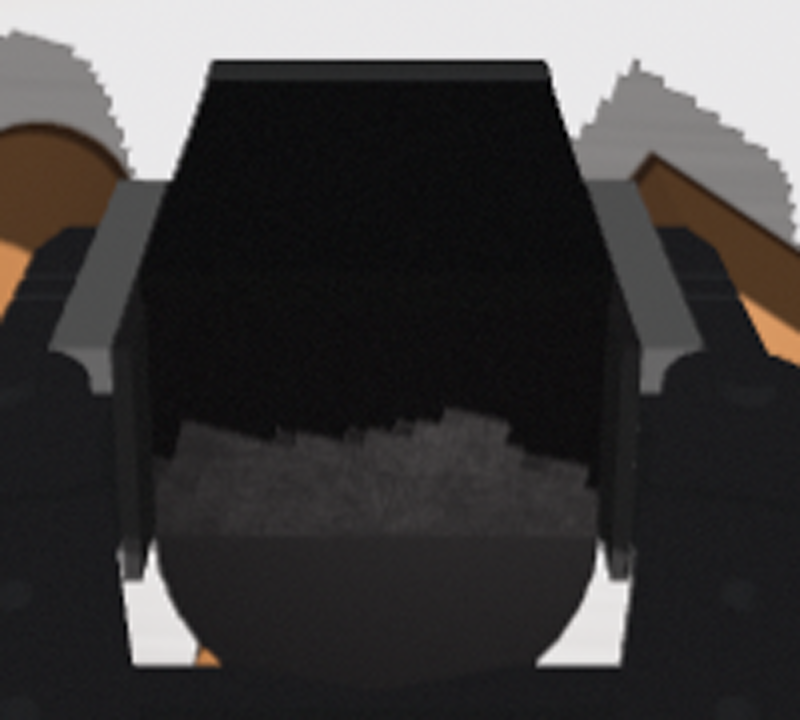

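```bash
python3 g.py 411.6 -288 160 "2.965"
```

```text
shift [ 0.1189 -0.2918  0.0457] spin 24.51 q6 -1.75 grasp [453.9  24.7 202.5] [-3.129  0.004 -2.89 ] [-0.7  0.1 -1.7] 7.55
```

Call:
carry_out:
  steps:
    - [[20, 0.016, -0.04, 0, 3], [20, 0.032, -0.08, 0, 6], [20, 0.048, -0.12, 0, 9], [20, 0.064, -0.16, 0, 12], [20, 0.08, -0.2, 0, 15], [20, 0.096, -0.24, 0, 19], [20, 0.109, -0.275, 0.01, 23], [20, 0.115, -0.292, 0.025, 24.5]]

```text
clock: 8.35
eef_pos: [413.6, -288.1, 336.0]
tcp_rot: [-3.131, 0.011, 2.961]
contact_force: [-0.4, -0.5, -0.8]
opening: 0.456
```

Call:
carry_out:
  steps:
    - [[20, 0, 0, 0, 0], [20, 0, 0, 0, 0], [20, 0, 0, 0, 0]]

```text
clock: 8.65
eef_pos: [413.7, -287.3, 336.2]
tcp_rot: [-3.131, 0.011, 2.962]
contact_force: [-0.6, 0.3, -1.3]
opening: 0.459
```

```bash
python3 g.py 411.6 -288 100 "2.965"; python3 -c "
from h import *
f,c,s=shot('wrist','w7')
f,c,s=shot('top','t7',(280,170,420,320),4)"
```

```text
shift [0.0044 0.0015 0.0812] spin -0.2 q6 -1.99 grasp [ 415.  -289.2  181.2] [-3.131  0.011  2.962] [-0.6  0.3 -1.3] 8.65
```

View pics/w7.png

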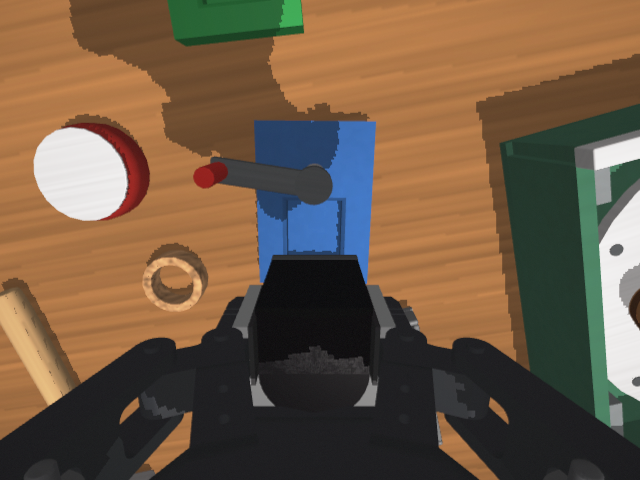

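View pics/t7.png

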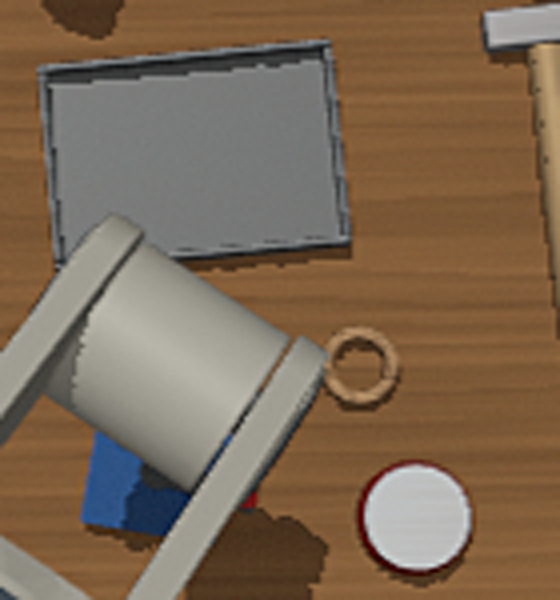

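Run:
```python
from h import *
im=cv2.imread('pics/w7_full.png' if __import__('os').path.exists('pics/w7_full.png') else 'pics/w7.png')
cv2.imwrite('pics/w7c.png',cv2.resize(im[110:310,230:400],None,fx=4,fy=4,interpolation=cv2.INTER_CUBIC)[:600])
f=grab_frame('wrist')
```

```text
(no output)
```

View pics/w7c.png

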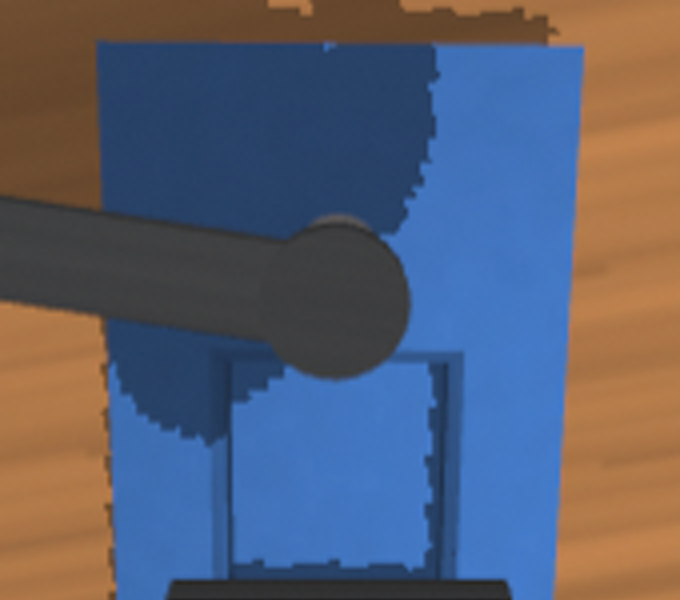

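Run:
```python
from h import *
s=r.sense(); f=grab_frame('wrist'); c=cam(f,s)
q=lambda l:np.array(l,float)/4+[230,110]-.37
B=back(c,q([(98,42),(583,46)]),23); M=back(c,q([(212,352),(464,352)]),23); S=back(c,q([(110,400),(118,590),(570,300),(555,590)]),23)
print(B.round(1),M.round(1),S.round(1))
for P in(B,M):
    print(np.linalg.norm(P[1]-P[0]).round(1))
e=(B[1]-B[0]); print("yaw from back edge",np.arctan2(e[1],e[0])-np.pi/2,)
for a,b in((0,1),(2,3)):
    d=S[b]-S[a]; print("side yaw",np.arctan2(d[1],d[0]))
P=back(c,q([(335,300)]),77);print("pivot",P.round(1))
# origin estimates
yaw=-0.177; ux=np.array([np.cos(yaw),np.sin(yaw)])
print(B.mean(0)[:2]+85*ux, M.mean(0)[:2]+28*ux, P[0,:2]+45*ux)
T=f["T_tool_cam"]; K=f["intrinsics"]
```

```text
[[ 331.4 -321.7   23. ]
 [ 348.  -234.    23. ]] [[ 391.7 -312.7   23. ]
 [ 400.4 -264.2   23. ]] [[ 397.6 -334.5   23. ]
 [ 436.9 -341.8   23. ]
 [ 393.9 -242.5   23. ]
 [ 452.5 -253.4   23. ]]
89.2
49.3
yaw from back edge -0.1869729397600346
side yaw -0.18296675346250396
side yaw -0.18379246102806393
pivot [[ 377.9 -285.    77. ]]
[ 423.3584639  -292.78105042] [ 423.60953534 -293.34146441] [ 422.20156391 -292.92545276]
```

```bash
python3 g.py 413.6 -290.6 80 "2.959"
```

```text
shift [ 0.0027 -0.0004  0.1015] spin 0.18 q6 -2.0 grasp [ 415.4 -289.4  181.5] [-3.13   0.012  2.962] [ 0.1 -1.  -0.1] 8.85
```

Call:
carry_out:
  steps:
    - [[20, 0.001, 0, 0.025, 0], [20, 0.002, 0, 0.05, 0], [20, 0.0027, -0.0003, 0.075, 0.2], [20, 0.0027, -0.0003, 0.095, 0.2], [20, 0.0027, -0.0003, 0.102, 0.2], [20, 0.0027, -0.0003, 0.102, 0.2], [20, 0.0027, -0.0003, 0.102, 0.2]]

```text
clock: 9.55
eef_pos: [412.6, -288.5, 235.2]
tcp_rot: [-3.13, 0.013, 2.959]
contact_force: [0.4, -0.3, -1.4]
opening: 0.462
```

```bash
python3 g.py 413.6 -290.6 50 "2.959"; python3 -c "
from h import *
f,c,s=shot('wrist','w8',(220,60,420,260),4);im=cv2.imread('pics/w8.png');cv2.imwrite('pics/w8.png',im[200:])"
```

```text
shift [0.001  0.0003 0.0302] spin 0.0 q6 -1.99 grasp [ 414.2 -290.7   80.2] [-3.13   0.013  2.959] [ 0.4 -0.3 -1.4] 9.55
```

View pics/w8_full.png

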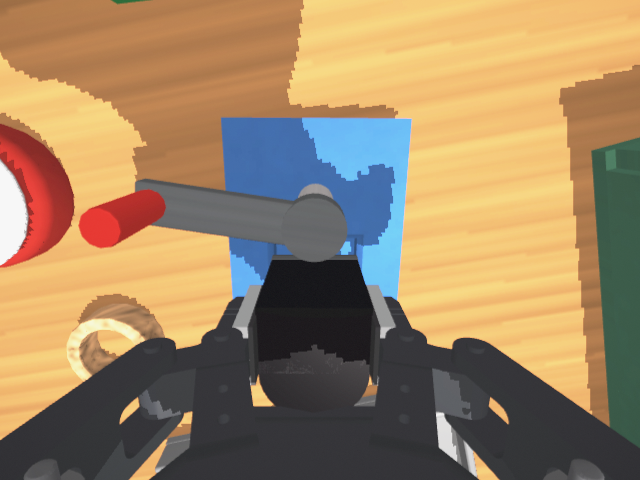

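View pics/w8.png

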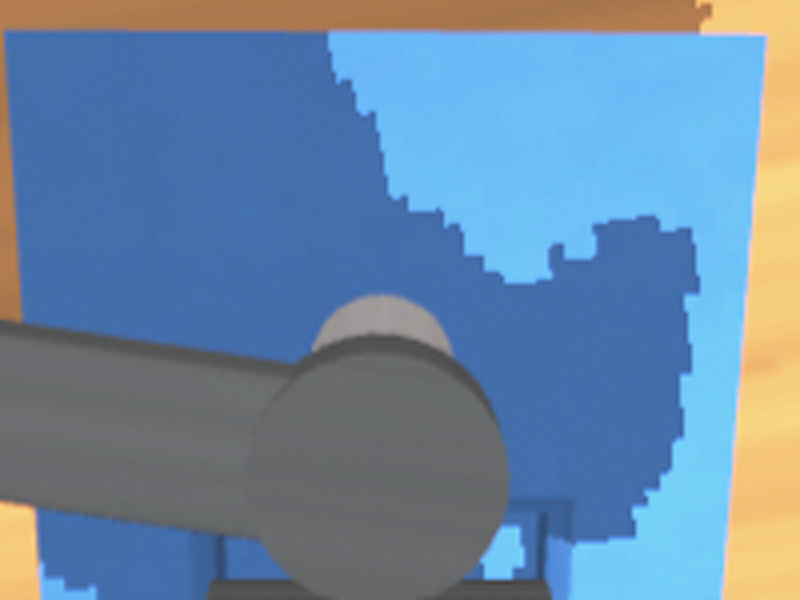

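```bash
cat > j.py <<'E'
from h import *
s=r.sense(); f=grab_frame('wrist'); c=cam(f,s)
q=lambda l:np.array(l,float)/4+[220,110]-.37
B=back(c,q([(6,31),(766,36)]),23); P=back(c,q([(377,470)]),77); M=back(c,q([(574,497)]),23)
e=B[1]-B[0]; print("w",np.linalg.norm(e),"yaw",np.arctan2(e[1],e[0])-np.pi/2)
yaw=-0.183; ux=np.array([np.cos(yaw),np.sin(yaw)]);uy=np.array([-ux[1],ux[0]])
print(B.mean(0)[:2]+85*ux, P[0,:2]+45*ux, M[0,:2]+28*ux-25*uy)
# heel bottom front edge, tool-fixed px
z=s["eef_pos"][2]-155*1-41
H=back(c,[(275,256),(358,256)],80-41); m=H.mean(0)[:2]; t=s["tcp_rot"][2]; tx=np.array([np.cos(t),np.sin(t)])
print("heel width",np.linalg.norm(H[1]-H[0]),"centre",m-23*tx, "yaw", t-np.pi)
E
python3 j.py
```

```text
w 89.39548970916569 yaw -0.188781301984428
[ 422.91711739 -293.23643236] [ 421.22964245 -293.18372561] [ 422.57885779 -293.68863583]
heel width 39.77753981974433 centre [ 424.16878154 -292.91702802] yaw -0.18271925091537566
```

Call:
carry_out:
  steps:
    - [[20, 0.0013, 0, 0.006, -0.2], [20, 0.0013, 0, 0.012, -0.2], [20, 0.0013, 0, 0.016, -0.2], [20, 0.0013, 0, 0.02, -0.2], [20, 0.0013, 0, 0.024, -0.2], [20, 0.0013, 0, 0.024, -0.2]]

```text
clock: 10.25
eef_pos: [411.5, -288.7, 210.8]
tcp_rot: [-3.13, 0.012, 2.962]
contact_force: [0.8, 0.4, -0.9]
opening: 0.461
```

Call:
carry_out:
  steps:
    - [[20, 0, 0, 0.003, 0], [20, 0, 0, 0.005, 0], [20, 0, 0, 0.006, 0], [20, 0, 0, 0.007, 0], [20, 0, 0, 0.007, 0]]

```text
clock: 10.75
eef_pos: [411.9, -288.9, 206.1]
tcp_rot: [-3.13, 0.013, 2.962]
contact_force: [-6.5, 7.2, 33.6]
opening: 0.458
```

Call:
carry_out:
  steps:
    - [[20, 0, 0, -0.001, 0], [70, 0, 0, -0.001, 0], [70, 0, 0, -0.001, 0], [70, 0, 0, -0.001, 0]]

```text
clock: 11.15
eef_pos: [411.8, -288.8, 206.8]
tcp_rot: [-3.13, 0.013, 2.962]
contact_force: [1.4, 0.1, -0.5]
opening: 0.703
```

```bash
python3 -c "
from h import *
f,c,s=shot('wrist','w9');print(s['eef_pos'],s['contact_force'],s['opening'])
f,c,s=shot('scene','s9',(220,140,420,290),4)"
```

```text
[ 411.83302799 -288.8392117   206.81265413] [ 1.44360102  0.12311648 -0.54495129] 0.7031464387680649
```

View pics/w9.png

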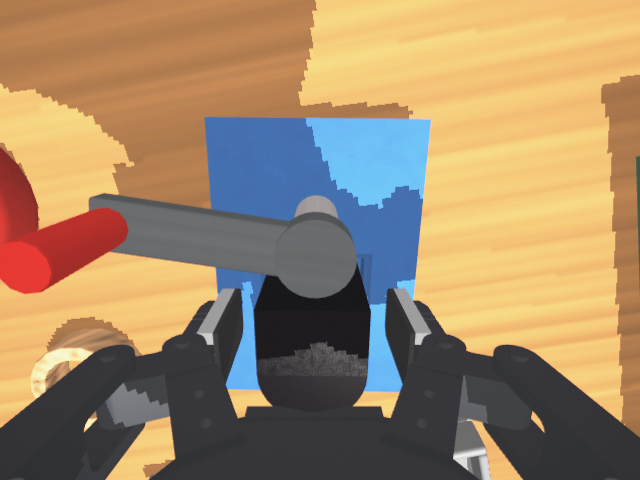

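View pics/s9.png

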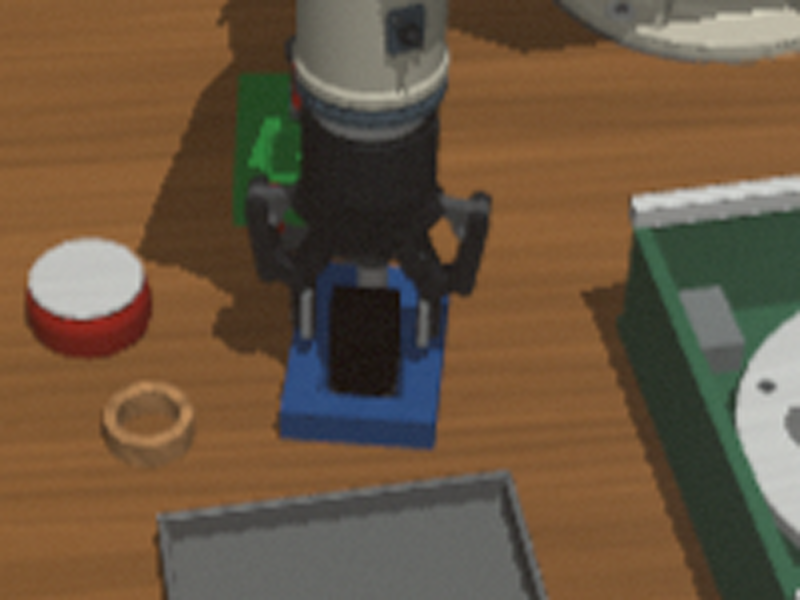

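Call:
carry_out:
  steps:
    - [[70, 0, 0, -0.02, 0], [70, 0, 0, -0.05, 0], [70, 0, 0, -0.09, 0], [70, 0.02, -0.02, -0.12, 0], [70, 0.03, -0.04, -0.12, 0], [70, 0.03, -0.05, -0.12, 0], [70, 0.03, -0.05, -0.12, 0]]

```text
clock: 11.95
eef_pos: [372.0, -331.9, 326.7]
tcp_rot: [-3.13, 0.013, 2.96]
contact_force: [0.3, -0.1, 0.4]
opening: 0.699
```

```bash
python3 -c "
from h import *
f,c,s=shot('wrist','w10');print(s['eef_pos'],s['tcp_rot'])"
```

```text
[ 372.00533692 -331.91541086  326.69741612] [-3.12994212  0.01288706  2.96034234]
```

View pics/w10.png

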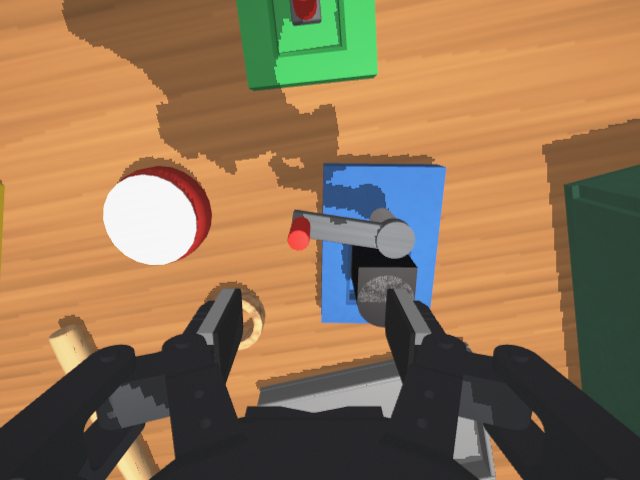

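```bash
python3 - <<'E'
from h import *
s=r.sense(); f=grab_frame('wrist'); c=cam(f,s)
p=back(c,[(298,240)],107)[0]; v=back(c,[(395,239)],77)[0]; print(p,v,np.linalg.norm((p-v)[:2]))
d=p-v; print("lever",-0.183-np.arctan2(d[1],d[0]))
h=back(c,[(359,267),(417,268),(385,326)],64); print(h, h[:2].mean(0))
E
python3 g.py 357 -340 98 2.96
```

```text
[ 358.23546483 -340.8266261   107.        ] [ 377.1738417  -284.55466918   77.        ] 59.37335474408167
lever 1.712439876626897
[[ 397.12564113 -308.65018457   64.        ]
 [ 404.68861242 -270.20585141   64.        ]
 [ 444.97037448 -296.916805     64.        ]] [ 400.90712677 -289.42801799   64.        ]
shift [ 0.016  -0.0094  0.0731] spin 0.08 q6 -2.12 grasp [ 373.7 -332.7  171.1] [-3.131  0.011  2.961] [-0.4  0.9 -0.8] 12.05
```

```bash
python3 g.py 357.8 -340.3 100 2.96
```

```text
shift [ 0.0151 -0.0096  0.0711] spin 0.08 q6 -2.12 grasp [ 373.7 -332.7  171.1] [-3.131  0.011  2.961] [-0.4  0.9 -0.8] 12.05
```

Call:
carry_out:
  squeeze: 25
  steps:
    - [[50, 0.015, -0.0095, 0.01, 0], [50, 0.015, -0.0095, 0.04, 0], [50, 0.015, -0.0095, 0.065, 0], [50, 0.015, -0.0095, 0.07, 0], [0, 0.015, -0.0095, 0.07, 0], [0, 0.015, -0.0095, 0.07, 0], [0, 0.015, -0.0095, 0.07, 0], [0, 0.015, -0.0095, 0.07, 0]]

```text
clock: 12.85
eef_pos: [356.8, -338.5, 256.8]
tcp_rot: [-3.13, 0.013, 2.961]
contact_force: [0.1, -0.3, -0.9]
opening: 0.127
```

```bash
python3 g.py 357.8 -340.3 100 2.96; python3 -c "
from h import *
f,c,s=shot('wrist','w11')"
```

```text
shift [0.0007 0.0002 0.0019] spin 0.08 q6 -2.15 grasp [ 358.5 -340.6  101.9] [-3.13   0.013  2.961] [ 0.1 -0.3 -0.9] 12.85
```

View pics/w11.png

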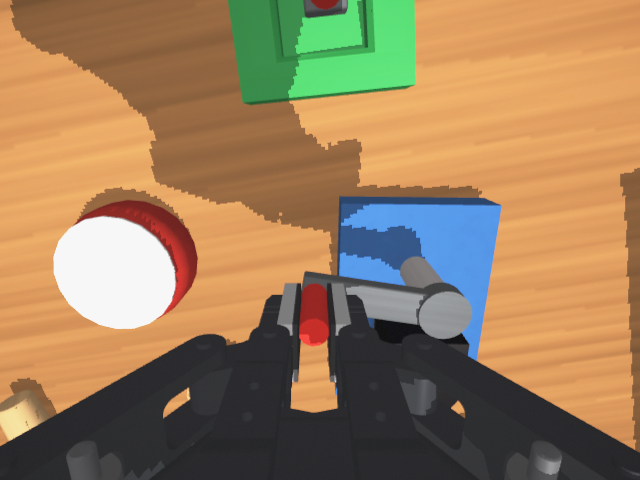

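Call:
carry_out:
  steps:
    - [[0, -0.0131, -0.0005, 0, 0], [0, -0.0261, 0.0018, 0, 0], [0, -0.0382, 0.007, 0, 0], [0, -0.049, 0.0146, 0, 0], [0, -0.0577, 0.0244, 0, 0], [0, -0.0642, 0.0359, 0, 0], [0, -0.0677, 0.0474, 0, 0], [0, -0.0687, 0.0545, 0, 0]]

```text
clock: 13.7
eef_pos: [437.1, -298.1, 258.2]
tcp_rot: [-3.127, 0.02, 2.962]
contact_force: [6.1, -3.5, -7.6]
opening: 0.128
```

```bash
python3 g.py 437.0 -296 102 2.96; python3 -c "
from h import *
f,c,s=shot('wrist','w12')"
```

```text
shift [0.0037 0.0043 0.0011] spin 0.11 q6 -1.99 grasp [ 439.8 -300.9  103.3] [-3.127  0.02   2.962] [ 6.1 -3.5 -7.6] 13.7
```

View pics/w12.png

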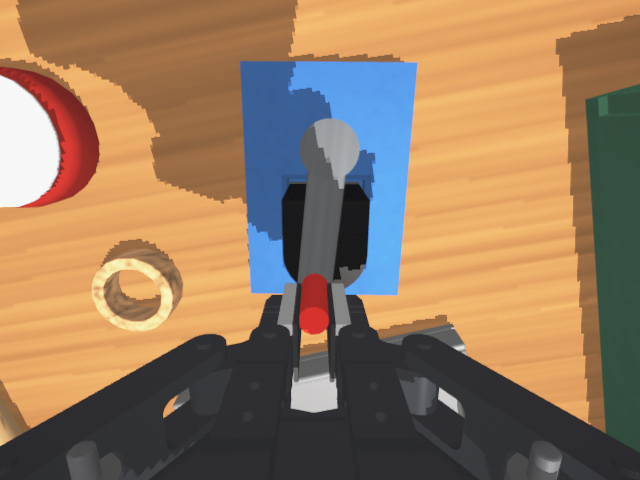

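Call:
carry_out:
  steps:
    - [[0, 0.001, 0.003, 0, 0], [0, 0.001, 0.005, 0, 0], [0, 0.001, 0.007, 0, 0], [0, 0.001, 0.008, 0, 0]]

```text
clock: 14.15
eef_pos: [438.4, -291.5, 258.5]
tcp_rot: [-3.122, 0.024, 2.964]
contact_force: [-2.0, -24.2, -14.2]
opening: 0.127
```

```bash
python3 g.py 437.0 -296 102 2.96; python3 -c "
from h import *
f,c,s=shot('wrist','w13',(200,40,440,360),2)"
```

```text
shift [ 0.0043 -0.0017  0.0015] spin 0.23 q6 -1.97 grasp [ 441.5 -295.1  103.6] [-3.122  0.024  2.964] [ -2.  -24.2 -14.2] 14.15
```

View pics/w13_full.png

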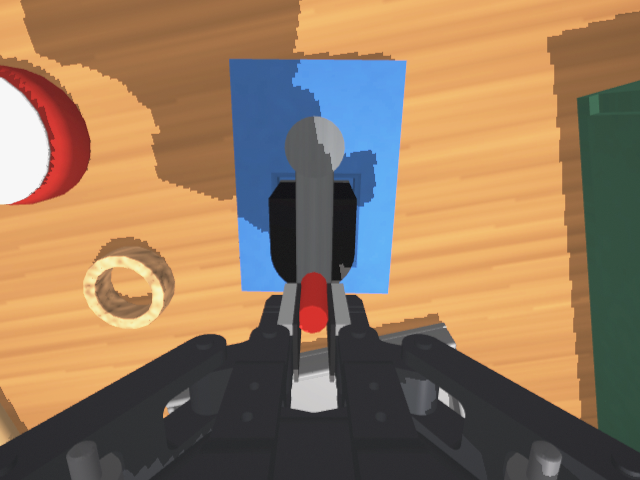

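Call:
carry_out:
  steps:
    - [[0, 0, -0.001, 0, 0], [40, 0, -0.001, 0, 0], [40, 0, -0.001, 0, 0], [40, 0, -0.001, -0.01, 0], [40, 0, -0.001, -0.05, 0], [60, 0, -0.001, -0.09, 0], [60, 0, -0.001, -0.11, 0], [60, 0, -0.001, -0.11, 0]]

```text
clock: 15.0
eef_pos: [436.9, -290.3, 372.7]
tcp_rot: [-3.12, 0.03, 2.964]
contact_force: [-0.4, -0.5, -0.1]
opening: 0.603
```

```bash
python3 g.py 530 -29 190 2.96; python3 -c "
from h import *
f,c,s=shot('wrist','w14')
f,c,s=shot('top','t14',(10,160,270,320),3)"
```

```text
shift [-0.04    0.2776  0.0229] spin 0.24 q6 -1.97 grasp [ 440.9 -294.4  217.8] [-3.12   0.03   2.964] [-0.4 -0.5 -0.1] 15.0
```

View pics/w14.png

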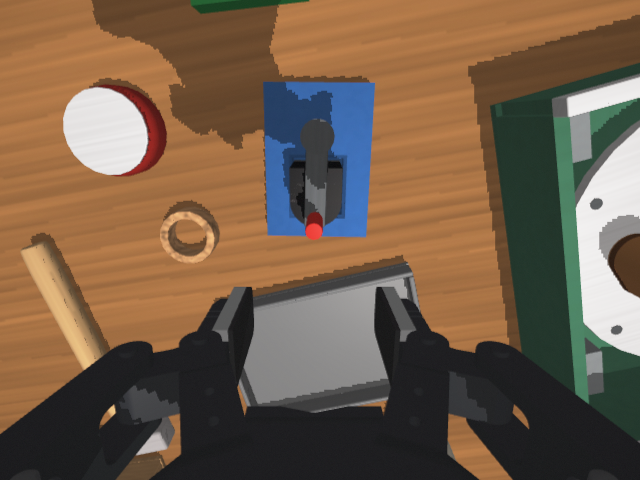

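View pics/t14.png

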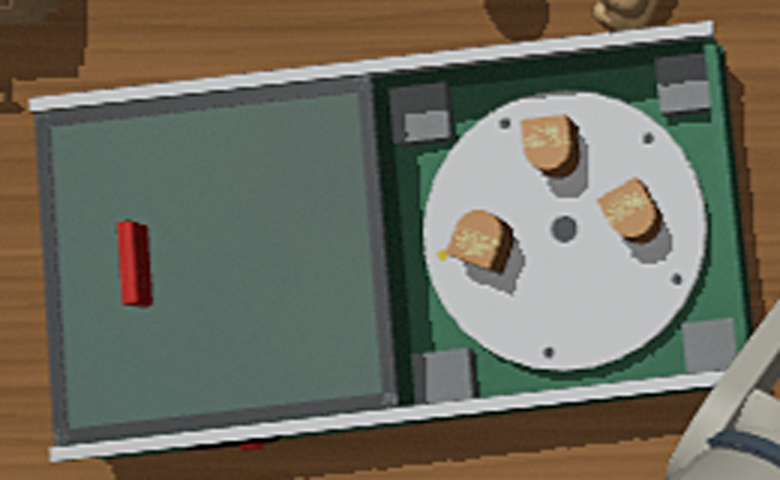

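Run:
```python
from h import *
im=cv2.imread('pics/t14_full.png')
cv2.imwrite('pics/t14c.png',cv2.resize(im[185:285,140:260],None,fx=6,fy=6,interpolation=cv2.INTER_CUBIC))
```

```text
(no output)
```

View pics/t14c.png

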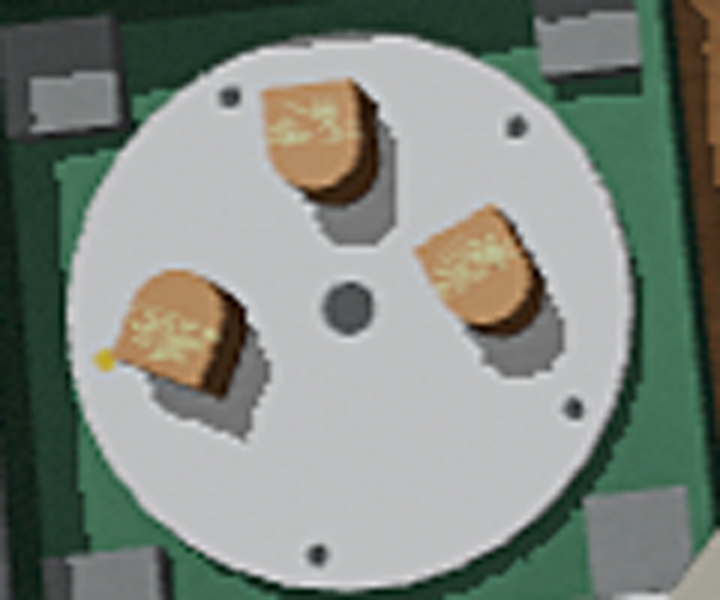

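```bash
python3 - <<'E'
from heel import *
c=cam(grab_frame('top')); q=lambda p:tuple(np.array(p)/6+[140,185]-.4)
for a,b,t in [((414,252),(492,205),(507,320)),((263,91),(351,79),(322,193)),((117,356),(203,388),(178,270))]:
    heel(c,q(a),q(b),q(t),92)
E
python3 g.py 530 -32 190 -2.63
```

```text
width 38.9 len 46.2 yaw -2.607 axis yaw -2.616 ctr [526.6 -27.8  92. ] [526.4 -27.7  92. ] grip [534.3 -23.2  92. ]
width 38.3 len 47.7 yaw -3.021 axis yaw -2.999 ctr [587.1  44.3  92. ] [586.4  43.7  92. ] grip [596.1  45.4  92. ]
width 39.7 len 44.5 yaw -0.371 axis yaw -0.164 ctr [508.  100.9  92. ] [508.5 105.6  92. ] grip [499.6 104.2  92. ]
shift [-0.0431  0.2736  0.0191] spin -39.49 q6 -1.97 grasp [ 438.7 -293.2  213.3] [-3.123  0.023  2.964] [-0.7 -0.   0.3] 15.15
```

```bash
python3 g.py 534 -25 185 -2.61
```

```text
shift [-0.0457  0.2813  0.024 ] spin -40.63 q6 -1.97 grasp [ 438.7 -293.2  213.3] [-3.123  0.023  2.964] [-0.7 -0.   0.3] 15.15
```

Call:
carry_out:
  steps:
    - [[85, -0.007, 0.045, 0, -6], [85, -0.015, 0.09, 0, -12], [85, -0.022, 0.135, 0, -18], [85, -0.03, 0.18, 0, -24], [85, -0.037, 0.225, 0, -32], [85, -0.044, 0.265, 0.015, -40], [85, -0.046, 0.281, 0.024, -40.6], [85, -0.046, 0.281, 0.024, -40.6]]

```text
clock: 15.95
eef_pos: [530.7, -20.1, 337.4]
tcp_rot: [-3.114, 0.002, -2.61]
contact_force: [1.2, -0.6, -0.1]
opening: 0.854
```

Call:
carry_out:
  steps:
    - [[85, 0, 0, 0, 0], [85, 0, 0, 0, 0]]

```text
clock: 16.15
eef_pos: [530.2, -21.1, 336.9]
tcp_rot: [-3.115, 0.0, -2.612]
contact_force: [-0.4, -0.9, 1.1]
opening: 0.851
```

```bash
python3 g.py 534 -25 78 -2.61; python3 -c "
from h import *
f,c,s=shot('wrist','w15')
"
```

```text
shift [-0.0012  0.0016  0.104 ] spin -0.1 q6 -2.12 grasp [532.3 -24.6 182. ] [-3.115  0.    -2.612] [-0.4 -0.9  1.1] 16.15
```

View pics/w15.png

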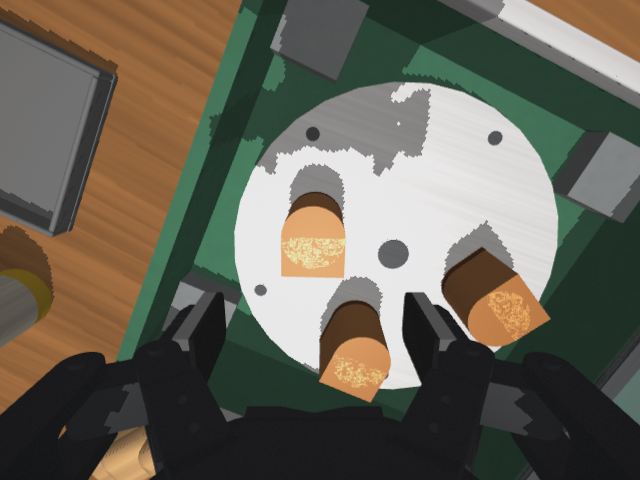

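Run:
```python
from heel import *
s=r.sense(); c=cam(grab_frame('wrist'),s)
heel(c,(281,277),(345,277),(313,206),92)
```

```text
width 40.5 len 45.6 yaw -2.6 axis yaw -2.613 ctr [529.4 -31.3  92. ] [529.4 -31.   92. ] grip [537.1 -26.7  92. ]
```

```bash
python3 g.py 535.8 -25.2 77 -2.606
```

```text
shift [-0.0022  0.001   0.1056] spin -0.33 q6 -2.12 grasp [532.8 -24.8 182.6] [-3.114e+00  1.000e-03 -2.612e+00] [-0.4 -0.4  0.6] 16.25
```

Call:
carry_out:
  squeeze: 50
  steps:
    - [[75, -0.0022, 0.001, 0.03, -0.3], [75, -0.0022, 0.001, 0.06, -0.3], [75, -0.0022, 0.001, 0.09, -0.3], [75, -0.0022, 0.001, 0.103, -0.3], [75, -0.0022, 0.001, 0.105, -0.3], [75, -0.0022, 0.001, 0.105, -0.3]]

```text
clock: 16.85
eef_pos: [533.8, -22.0, 233.1]
tcp_rot: [-3.114, 0.002, -2.607]
contact_force: [0.8, 0.0, 0.2]
opening: 0.75
```

```bash
python3 g.py 535.8 -25.2 77 -2.606; python3 -c "
from h import *
f,c,s=shot('wrist','w16')
"
```

```text
shift [0.0001 0.0005 0.0012] spin -0.07 q6 -2.12 grasp [536.2 -25.6  78.2] [-3.114e+00  2.000e-03 -2.607e+00] [0.8 0.  0.2] 16.85
```

View pics/w16.png

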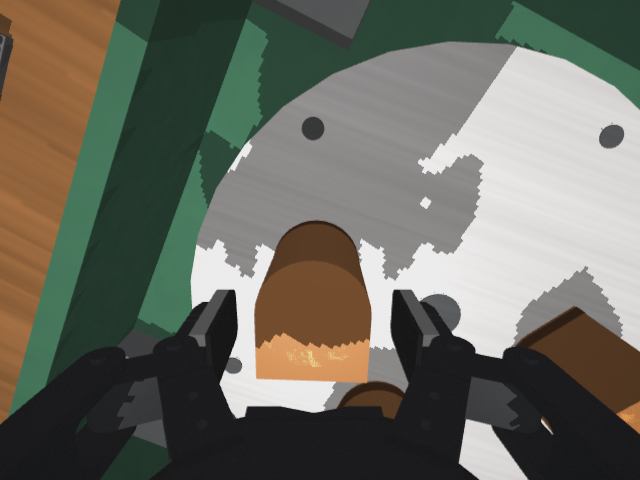

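Call:
carry_out:
  squeeze: 50
  steps:
    - [[30, 0, 0, 0, 0], [20, 0, 0, 0, 0], [20, 0, 0, 0, 0], [20, 0, 0, 0, 0], [20, 0, 0, -0.02, 0], [20, 0, 0, -0.06, 0], [20, 0, 0, -0.1, 0], [20, 0, 0, -0.12, 0]]

```text
clock: 17.7
eef_pos: [532.6, -19.1, 357.6]
tcp_rot: [-3.111, 0.007, -2.607]
contact_force: [0.0, 0.6, -1.1]
opening: 0.461
```

```bash
python3 g.py 586.1 -257.4 190 1.648; python3 -c "
from h import *
f,c,s=shot('wrist','w17')
c=cam(grab_frame('top')); print(back(c,[(294,145)],150), back(c,[(162,131)],160))
f,c,s=shot('top','t17')
"
```

```text
shift [ 0.0766 -0.227   0.0192] spin 116.21 q6 -2.12 grasp [536.  -22.6 202.7] [-3.111  0.007 -2.607] [ 0.   0.6 -1.1] 17.7
[[ 732.39318477 -223.66143092  150.        ]] [[771.57828448 107.2078225  160.        ]]
```

View pics/w17.png

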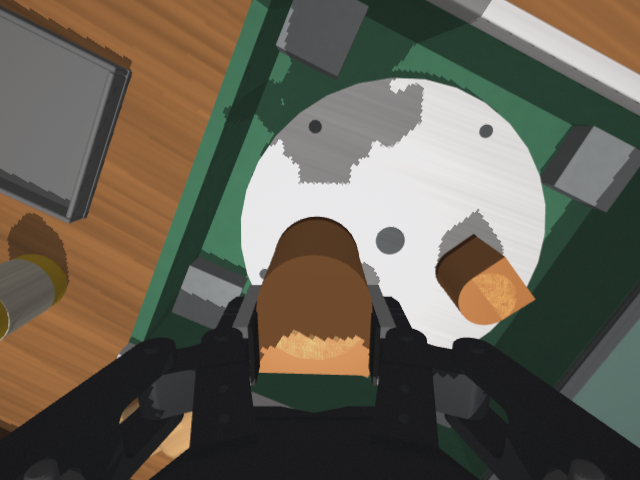

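View pics/t17.png

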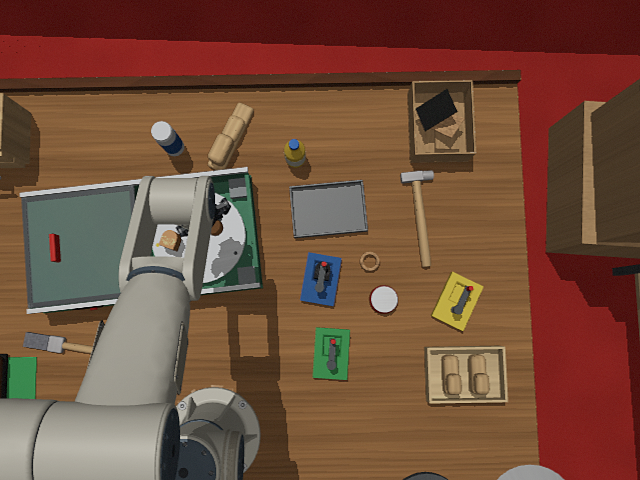

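Call:
carry_out:
  steps:
    - [[20, 0.01, -0.03, 0, 8], [20, 0.02, -0.06, 0, 16], [20, 0.03, -0.09, 0, 24], [20, 0.04, -0.12, 0, 32], [20, 0.05, -0.15, 0, 40], [20, 0.06, -0.18, 0, 48], [20, 0.07, -0.21, 0, 56], [20, 0.077, -0.227, 0, 60]]

```text
clock: 18.65
eef_pos: [581.5, -255.6, 359.9]
tcp_rot: [-3.131, 0.027, 2.623]
contact_force: [0.2, 0.1, -1.1]
opening: 0.46
```

Call:
carry_out:
  steps:
    - [[20, 0, 0, 0, 8], [20, 0, 0, 0, 16], [20, 0, 0, 0, 24], [20, 0, 0, 0, 32], [20, 0, 0, 0, 40], [20, 0, 0, 0, 48], [20, 0, 0, 0, 56], [20, 0, 0, 0, 56]]

```text
clock: 19.45
eef_pos: [581.1, -255.4, 358.1]
tcp_rot: [3.127, 0.023, 1.643]
contact_force: [0.3, 0.8, -0.7]
opening: 0.461
```

```bash
python3 g.py 586.1 -257.4 100 1.648; python3 -c "
from h import *
f,c,s=shot('wrist','w18')
"
```

```text
shift [0.0035 0.0011 0.1031] spin -0.27 q6 -0.48 grasp [ 583.6 -258.7  203.1] [3.127 0.023 1.643] [ 0.3  0.8 -0.7] 19.45
```

View pics/w18.png

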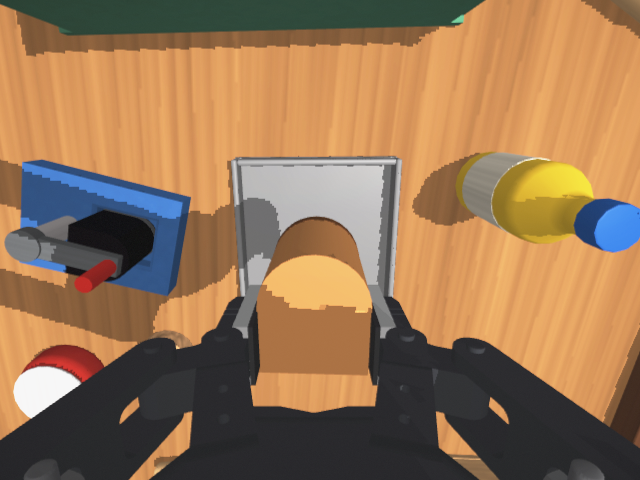

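Run:
```python
from h import *
s=r.sense(); c=cam(grab_frame('wrist'),s)
B=back(c,[(232,160),(401,158)],25);print(B,np.linalg.norm(B[1]-B[0]),B.mean(0)-100*np.array([-0.077,.997,0]))
e=B[1]-B[0];print(np.arctan2(e[1],e[0]))
```

```text
[[ 516.99890543 -220.48942573   25.        ]
 [ 653.49152516 -208.38079749   25.        ]] 137.02866166854162 [ 592.9452153  -314.13511161   25.        ]
0.08848106720560747
```

```bash
python3 g.py 587.3 -259.2 50 1.65
```

```text
shift [0.0029 0.001  0.1537] spin -0.04 q6 -0.48 grasp [ 583.9 -258.8  203.7] [3.126 0.023 1.649] [-0.1  0.1 -0.7] 19.55
```

Call:
carry_out:
  steps:
    - [[20, 0.001, 0.001, 0.04, 0], [20, 0.002, 0.003, 0.08, 0], [20, 0.003, 0.004, 0.12, 0], [20, 0.003, 0.004, 0.14, 0], [20, 0.003, 0.004, 0.147, 0], [20, 0.003, 0.004, 0.15, 0], [20, 0.003, 0.004, 0.15, 0]]

```text
clock: 20.25
eef_pos: [587.9, -255.6, 209.3]
tcp_rot: [3.126, 0.024, 1.65]
contact_force: [0.8, -0.7, -1.3]
opening: 0.463
```

```bash
python3 g.py 587.3 -259.2 47 1.65
```

```text
shift [ 0.0003 -0.0035  0.0073] spin 0.03 q6 -0.48 grasp [ 590.7 -259.    54.4] [3.126 0.024 1.65 ] [ 0.8 -0.7 -1.3] 20.25
```

Call:
carry_out:
  steps:
    - [[20, 0, -0.002, 0.004, 0], [20, 0, -0.002, 0.006, 0], [20, 0, -0.002, 0.007, 0], [20, 0, -0.002, 0.007, 0]]

```text
clock: 20.65
eef_pos: [587.1, -256.6, 205.6]
tcp_rot: [3.122, 0.026, 1.651]
contact_force: [-2.6, -0.2, 15.8]
opening: 0.461
```

Call:
carry_out:
  steps:
    - [[20, 0, 0, 0, 0], [65, 0, 0, 0, 0], [70, 0, 0, 0, 0], [70, 0, 0, -0.01, 0], [70, 0, 0, -0.05, 0], [80, 0, 0, -0.1, 0], [80, 0, 0, -0.14, 0], [80, 0, 0, -0.14, 0]]

```text
clock: 21.45
eef_pos: [585.7, -253.8, 352.5]
tcp_rot: [3.113, 0.031, 1.651]
contact_force: [0.0, -0.1, 0.6]
opening: 0.801
```

```bash
python3 g.py 587.3 -259.2 180 1.65; python3 -c "
from h import *
f,c,s=shot('wrist','w19')
f,c,s=shot('top','t19',(140,185,260,285),6)
"
```

```text
shift [-0.0002 -0.0038  0.0175] spin 0.04 q6 -0.48 grasp [ 590.5 -258.2  197.6] [3.113 0.031 1.651] [ 0.  -0.1  0.6] 21.45
```

View pics/w19.png

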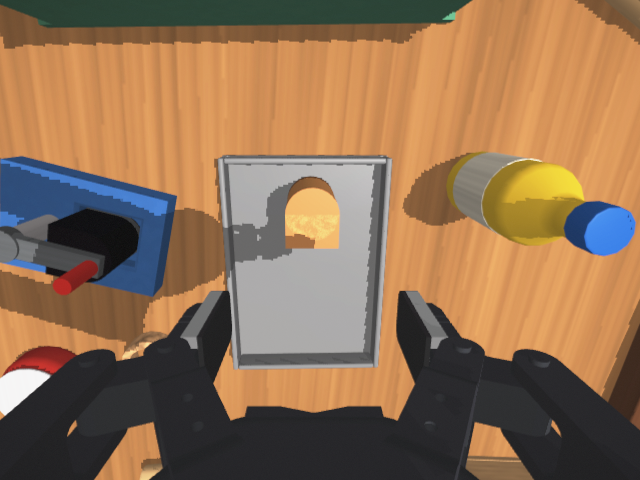

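View pics/t19.png

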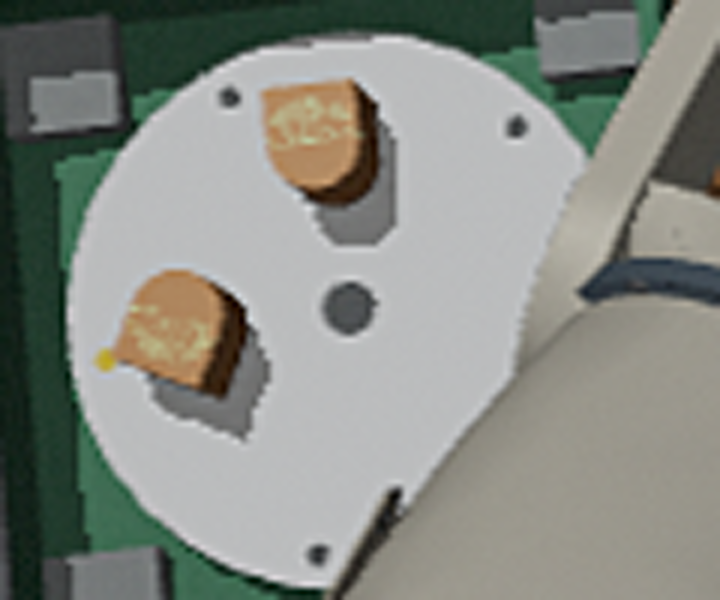

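```bash
python3 g.py 597 44 185 0.12
```

```text
shift [ 2.995e-01  3.310e-02 -2.000e-04] spin 87.71 q6 -0.48 grasp [ 587.9 -257.2  192.2] [3.119 0.027 1.651] [-0.3 -0.3 -0. ] 21.55
```

Call:
carry_out:
  steps:
    - [[80, 0.04, 0.004, 0, 8], [80, 0.08, 0.008, 0, 16], [80, 0.12, 0.013, 0, 24], [80, 0.16, 0.018, 0, 32], [80, 0.2, 0.022, 0, 40], [80, 0.24, 0.027, 0, 48], [80, 0.28, 0.031, 0, 56], [80, 0.3, 0.033, 0, 62]]

```text
clock: 22.35
eef_pos: [592.2, 51.1, 337.8]
tcp_rot: [3.109, -0.004, 0.565]
contact_force: [0.9, 0.6, 0.3]
opening: 0.803
```

Call:
carry_out:
  steps:
    - [[80, 0, 0, 0, 8], [80, 0, 0, 0, 16], [80, 0, 0, 0, 24], [80, 0, 0, 0, 26], [80, 0, 0, 0, 26], [80, 0, 0, 0, 26]]

```text
clock: 22.95
eef_pos: [591.8, 51.0, 336.6]
tcp_rot: [3.114, -0.016, 0.113]
contact_force: [-0.4, -0.6, -0.1]
opening: 0.799
```

```bash
python3 g.py 597 44 78 0.12; python3 -c "
from h import *
f,c,s=shot('wrist','w20')
"
```

```text
shift [0.0002 0.0006 0.1038] spin -0.4 q6 1.57 grasp [594.7  47.2 181.7] [ 3.114 -0.016  0.113] [-0.4 -0.6 -0.1] 22.95
```

View pics/w20.png

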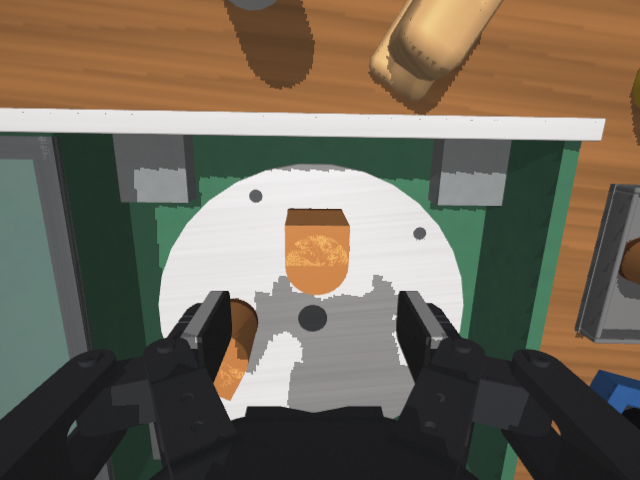

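```bash
python3 - <<'E'
from heel import *
s=r.sense(); c=cam(grab_frame('wrist'),s)
heel(c,(285,225),(350,225),(317,295),92)
E
python3 g.py 597 43.5 77 0.116
```

```text
width 39.4 len 46.0 yaw -3.035 axis yaw -3.034 ctr [590.2  40.7  92. ] [590.3  40.7  92. ] grip [599.2  41.7  92. ]
shift [-0.0003  0.001   0.1053] spin -0.19 q6 1.57 grasp [595.1  47.2 182.2] [ 3.114 -0.017  0.113] [0.1 1.1 0.9] 23.05
```

Call:
carry_out:
  squeeze: 50
  steps:
    - [[75, 0, 0.001, 0.03, 0], [75, 0, 0.001, 0.06, 0], [75, 0, 0.001, 0.09, 0], [75, 0, 0.001, 0.103, 0], [75, 0, 0.001, 0.105, 0], [75, 0, 0.001, 0.105, 0]]

```text
clock: 23.65
eef_pos: [594.5, 47.4, 232.7]
tcp_rot: [3.114, -0.017, 0.113]
contact_force: [0.8, 0.5, 0.5]
opening: 0.752
```

```bash
python3 g.py 597.6 43.5 77 0.116; python3 -c "
from h import *
f,c,s=shot('wrist','w21')
"
```

```text
shift [-0.0001  0.      0.0007] spin -0.18 q6 1.57 grasp [597.6  43.6  77.7] [ 3.114 -0.017  0.113] [0.8 0.5 0.5] 23.65
```

View pics/w21.png

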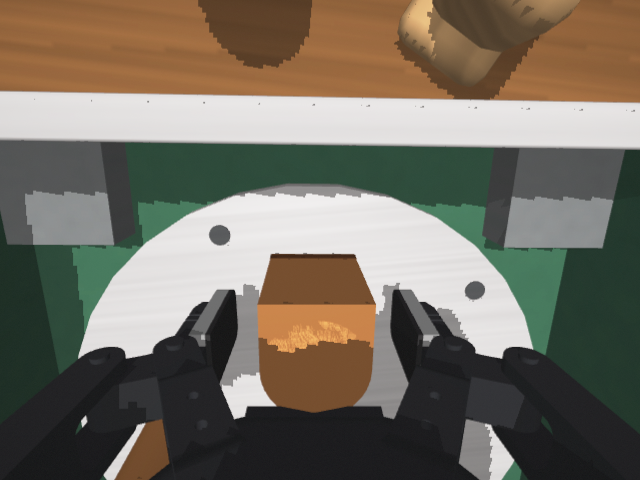

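Call:
carry_out:
  squeeze: 50
  steps:
    - [[30, 0, 0, 0, 0], [20, 0, 0, 0, 0], [20, 0, 0, 0, 0], [20, 0, 0, 0, 0], [20, 0, 0, -0.02, 0], [20, 0, 0, -0.06, 0], [20, 0, 0, -0.1, 0], [20, 0, 0, -0.12, 0]]

```text
clock: 24.5
eef_pos: [592.9, 50.6, 357.5]
tcp_rot: [3.114, -0.024, 0.113]
contact_force: [1.0, 0.0, -1.5]
opening: 0.454
```

```bash
python3 g.py "591.5-0.08*9" "-312+9" 200 1.65; python3 -c "
from h import *
f,c,s=shot('wrist','w22')
"
```

```text
shift [-0.0457  0.3468  0.011 ] spin -88.07 q6 1.56 grasp [597.   46.9 202.6] [ 3.114 -0.024  0.113] [ 1.   0.  -1.5] 24.5
```

View pics/w22.png

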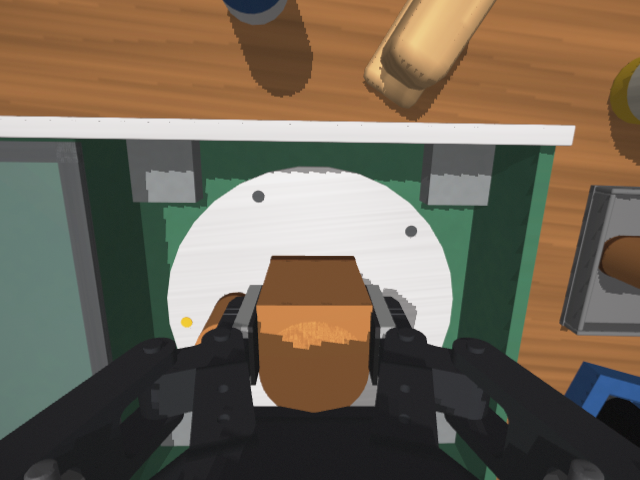

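Call:
carry_out:
  steps:
    - [[20, -0.006, 0.045, 0, -8], [20, -0.012, 0.09, 0, -16], [20, -0.018, 0.135, 0, -24], [20, -0.024, 0.18, 0, -32], [20, -0.03, 0.225, 0.002, -40], [20, -0.036, 0.27, 0.004, -48], [20, -0.042, 0.315, 0.007, -56], [20, -0.046, 0.347, 0.01, -62]]

```text
clock: 25.35
eef_pos: [586.3, -302.1, 357.8]
tcp_rot: [3.105, 0.012, 1.199]
contact_force: [0.2, 0.4, -1.3]
opening: 0.457
```

Call:
carry_out:
  steps:
    - [[20, 0, 0, 0, -8], [20, 0, 0, 0, -16], [20, 0, 0, 0, -24], [20, 0, 0, 0, -26], [20, 0, 0, 0, -26], [20, 0, 0, 0, -26]]

```text
clock: 25.95
eef_pos: [586.2, -302.0, 357.6]
tcp_rot: [3.114, 0.027, 1.651]
contact_force: [-0.6, -0.4, -1.4]
opening: 0.46
```

```bash
python3 g.py 590.8 -303 52 1.65; python3 -c "
from h import *
f,c,s=shot('wrist','w23')
"
```

```text
shift [ 0.0069 -0.0039  0.1505] spin 0.07 q6 -0.55 grasp [ 590.8 -305.9  202.7] [3.114 0.027 1.651] [-0.6 -0.4 -1.4] 25.95
```

View pics/w23.png

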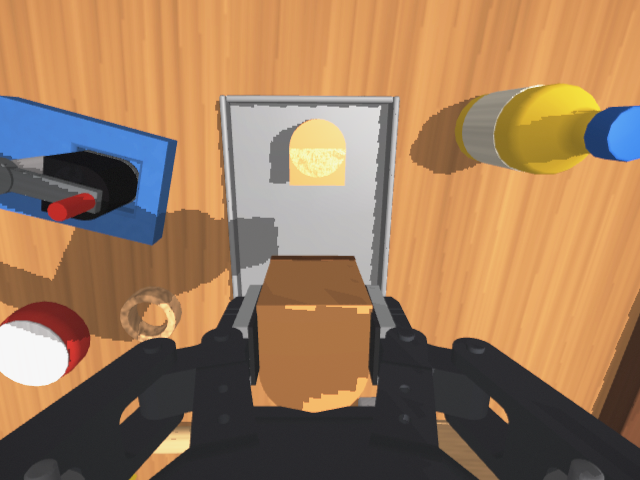

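Call:
carry_out:
  steps:
    - [[20, 0.002, -0.001, 0.04, 0], [20, 0.004, -0.002, 0.08, 0], [20, 0.006, -0.003, 0.12, 0], [20, 0.007, -0.004, 0.14, 0], [20, 0.007, -0.004, 0.147, 0], [20, 0.007, -0.004, 0.15, 0], [20, 0.007, -0.004, 0.152, 0], [20, 0.007, -0.004, 0.152, 0]]

```text
clock: 26.8
eef_pos: [586.8, -299.5, 206.7]
tcp_rot: [3.112, 0.028, 1.651]
contact_force: [0.1, 0.4, -0.9]
opening: 0.457
```

```bash
python3 g.py 590.8 -303 50 1.65
```

```text
shift [ 0.0006 -0.0008  0.0018] spin 0.06 q6 -0.54 grasp [ 591.6 -303.4   51.8] [3.112 0.028 1.651] [ 0.1  0.4 -0.9] 26.8
```

Call:
carry_out:
  steps:
    - [[20, 0, 0, 0.002, 0], [20, 0, 0, 0.002, 0], [65, 0, 0, 0.001, 0], [70, 0, 0, 0, 0], [70, 0, 0, -0.02, 0], [70, 0, 0, -0.06, 0], [80, 0, 0, -0.1, 0], [80, 0, 0, -0.14, 0]]

```text
clock: 27.6
eef_pos: [582.1, -295.7, 348.1]
tcp_rot: [3.113, 0.028, 1.651]
contact_force: [0.7, -0.3, 0.5]
opening: 0.801
```

Call:
carry_out:
  steps:
    - [[80, 0, 0, 0, 0], [80, 0, 0, 0, 0]]

```text
clock: 27.8
eef_pos: [582.3, -295.7, 349.7]
tcp_rot: [3.11, 0.029, 1.651]
contact_force: [0.9, 0.4, -0.1]
opening: 0.797
```

```bash
python3 g.py 590.8 -303 180 1.65; python3 -c "
from h import *
f,c,s=shot('wrist','w24')
f,c,s=shot('top','t24',(140,185,260,285),6)
"
```

```text
shift [-0.0029  0.0026  0.015 ] spin 0.06 q6 -0.55 grasp [ 587.5 -299.9  194.8] [3.11  0.029 1.651] [ 0.9  0.4 -0.1] 27.8
```

View pics/w24.png

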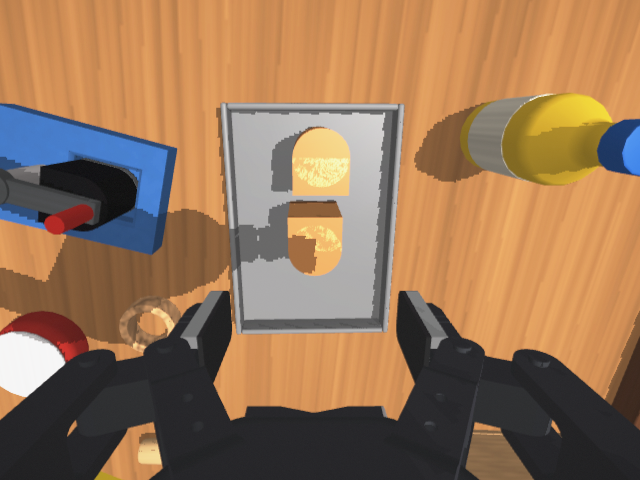

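View pics/t24.png

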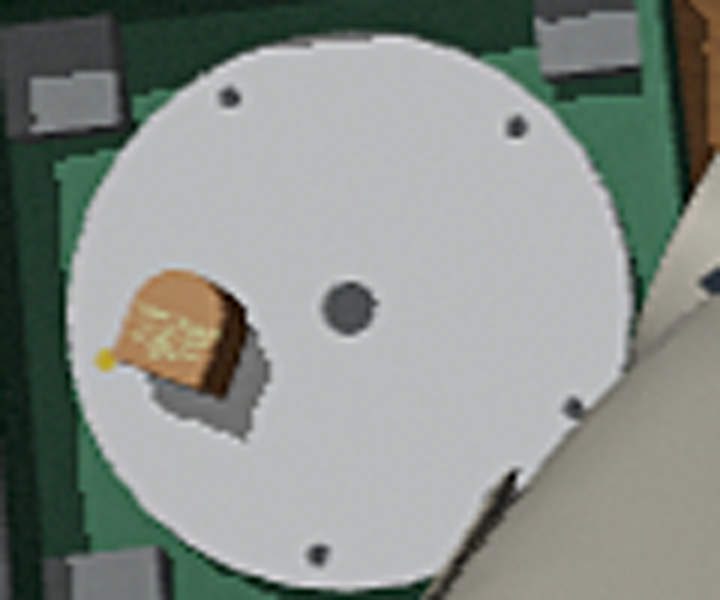

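```bash
python3 g.py 501 102.5 185 2.77
```

```text
shift [ 0.4074 -0.0527 -0.0053] spin -64.11 q6 -0.55 grasp [ 586.3 -299.3  192.3] [3.114 0.027 1.651] [ 0.9  0.4 -0.3] 27.9
```

Call:
carry_out:
  steps:
    - [[80, 0.04, -0.005, 0, -6], [80, 0.085, -0.011, 0, -14], [80, 0.13, -0.017, -0.002, -22], [80, 0.175, -0.023, -0.002, -30], [80, 0.22, -0.028, -0.004, -38], [80, 0.265, -0.034, -0.004, -46], [80, 0.31, -0.04, -0.005, -54], [80, 0.35, -0.045, -0.005, -60]]

```text
clock: 28.7
eef_pos: [507.4, 51.5, 339.9]
tcp_rot: [-3.13, 0.035, 2.705]
contact_force: [0.0, 0.5, 0.0]
opening: 0.801
```

```bash
python3 g.py 501 102.5 185 2.77
```

```text
shift [ 0.0328  0.0452 -0.0016] spin -3.75 q6 -1.01 grasp [511.6  47.7 185. ] [-3.13   0.035  2.705] [0.  0.5 0. ] 28.7
```

Call:
carry_out:
  steps:
    - [[80, 0.015, 0.02, 0, -2], [80, 0.03, 0.042, 0, -3.7], [80, 0.033, 0.045, 0, -3.7], [80, 0.033, 0.045, 0, -3.7], [80, 0.033, 0.045, 0, -3.7]]

```text
clock: 29.2
eef_pos: [496.5, 105.6, 337.6]
tcp_rot: [-3.127, 0.033, 2.769]
contact_force: [-0.1, 0.4, 0.5]
opening: 0.797
```

```bash
python3 g.py 501 102.5 78 2.77; python3 -c "
from h import *
f,c,s=shot('wrist','w25')
"
```

```text
shift [0.0033 0.0025 0.1046] spin -0.08 q6 -0.96 grasp [500.5 101.6 182.7] [-3.127  0.033  2.769] [-0.1  0.4  0.5] 29.2
```

View pics/w25.png

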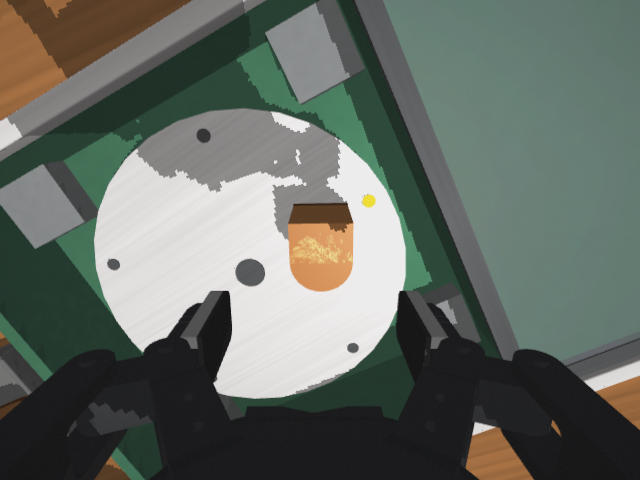

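```bash
python3 - <<'E'
from heel import *
s=r.sense(); c=cam(grab_frame('wrist'),s)
heel(c,(289,223),(354,223),(321,292),92)
E
python3 g.py 501.5 102.2 78 2.77
```

```text
width 39.3 len 46.3 yaw -0.369 axis yaw -0.373 ctr [509.6 100.5  92. ] [509.7 100.4  92. ] grip [501.3 103.8  92. ]
shift [0.0032 0.0025 0.105 ] spin -0.13 q6 -0.96 grasp [500.8 101.4 183. ] [-3.128  0.034  2.768] [-0.8 -0.1 -0.3] 29.3
```

Call:
carry_out:
  squeeze: 50
  steps:
    - [[75, 0.004, 0.0035, 0.03, 0], [75, 0.004, 0.0035, 0.06, 0], [75, 0.004, 0.0035, 0.09, 0], [75, 0.004, 0.0035, 0.103, 0], [75, 0.004, 0.0035, 0.105, 0], [75, 0.004, 0.0035, 0.105, 0]]

```text
clock: 29.9
eef_pos: [497.4, 107.0, 233.2]
tcp_rot: [-3.128, 0.034, 2.767]
contact_force: [0.3, 0.5, -0.3]
opening: 0.751
```

```bash
python3 g.py 500.8 103.6 77 2.77; python3 -c "
from h import *
f,c,s=shot('wrist','w26')
"
```

```text
shift [0.0009 0.0002 0.0013] spin -0.17 q6 -0.94 grasp [501.6 103.1  78.3] [-3.128  0.034  2.767] [ 0.3  0.5 -0.3] 29.9
```

View pics/w26.png

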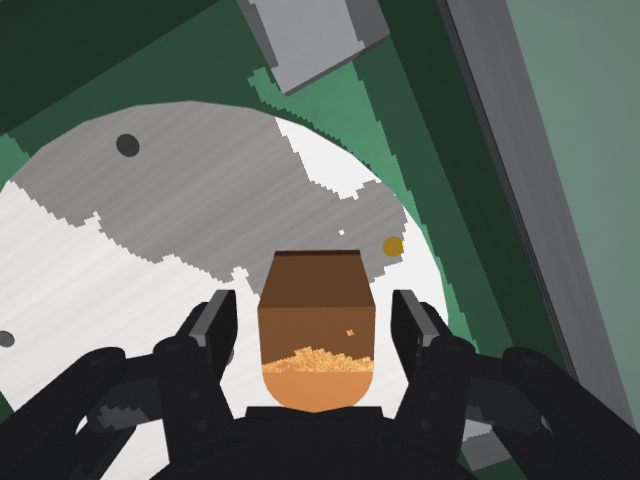

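Call:
carry_out:
  squeeze: 50
  steps:
    - [[30, 0, 0, 0, 0], [20, 0, 0, 0, 0], [20, 0, 0, 0, 0], [20, 0, 0, 0, 0], [20, 0, 0, -0.02, 0], [20, 0, 0, -0.06, 0], [20, 0, 0, -0.1, 0], [20, 0, 0, -0.12, 0]]

```text
clock: 30.75
eef_pos: [494.8, 110.5, 357.5]
tcp_rot: [-3.131, 0.039, 2.767]
contact_force: [0.6, 0.5, -0.7]
opening: 0.459
```

```bash
python3 g.py 595.6 -363.5 200 1.65
```

```text
shift [-0.2608 -0.4026  0.017 ] spin 64.02 q6 -0.95 grasp [499.8 106.8 202.7] [-3.131  0.039  2.767] [ 0.6  0.5 -0.7] 30.75
```

Call:
carry_out:
  steps:
    - [[20, -0.02, -0.03, 0, 5], [20, -0.046, -0.07, 0.002, 11], [20, -0.072, -0.111, 0.004, 17], [20, -0.098, -0.151, 0.006, 23], [20, -0.124, -0.192, 0.008, 30], [20, -0.15, -0.232, 0.01, 37], [20, -0.176, -0.272, 0.011, 44], [20, -0.195, -0.3, 0.012, 50]]

```text
clock: 31.55
eef_pos: [566.9, -243.1, 357.1]
tcp_rot: [3.117, 0.034, 1.888]
contact_force: [0.6, 0.6, -1.3]
opening: 0.461
```

```bash
python3 g.py 595.6 -363.5 200 1.65
```

```text
shift [-0.118  -0.0142  0.0059] spin 13.64 q6 -0.72 grasp [ 572.1 -246.9  202.2] [3.117 0.034 1.888] [ 0.6  0.6 -1.3] 31.55
```

Call:
carry_out:
  steps:
    - [[20, -0.04, -0.005, 0, 5], [20, -0.08, -0.01, 0.002, 10], [20, -0.11, -0.013, 0.004, 13.6], [20, -0.118, -0.014, 0.006, 13.6], [20, -0.118, -0.014, 0.006, 13.6], [20, -0.118, -0.014, 0.006, 13.6]]

```text
clock: 32.15
eef_pos: [590.3, -358.6, 354.8]
tcp_rot: [3.111, 0.027, 1.652]
contact_force: [1.0, 0.7, -0.7]
opening: 0.459
```

```bash
python3 g.py 595.6 -363.5 52 1.65; python3 -c "
from h import *
f,c,s=shot('wrist','w27')
"
```

```text
shift [ 0.0028 -0.0045  0.1479] spin 0.1 q6 -0.63 grasp [ 595.4 -362.4  200. ] [3.111 0.027 1.652] [ 1.   0.7 -0.7] 32.15
```

View pics/w27.png

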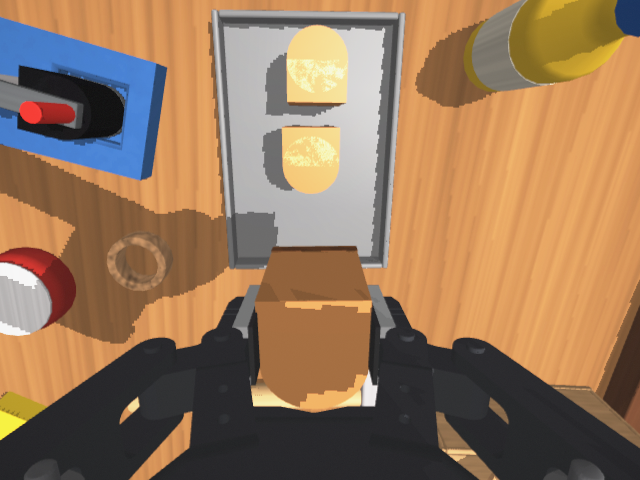

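Run:
```python
from h import *
s=r.sense(); c=cam(grab_frame('wrist'),s)
B=back(c,[(230,268),(387,267),(212,12),(405,14)],25);print(B.round(1),B.mean(0).round(1))
H=back(c,[(283,127),(340,127),(311,193)],61);print(H.round(1))
E=back(c,[(272,248),(358,248)],158);print(E.round(1))
```

```text
[[ 532.1 -417.1   25. ]
 [ 669.8 -406.6   25. ]
 [ 516.9 -221.8   25. ]
 [ 654.4 -210.5   25. ]] [ 593.3 -314.    25. ]
[[ 573.1 -294.8   61. ]
 [ 612.1 -291.6   61. ]
 [ 595.9 -338.9   61. ]]
[[ 575.6 -348.2  158. ]
 [ 616.6 -345.3  158. ]]
```

Call:
carry_out:
  steps:
    - [[20, 0, -0.001, 0.04, 0], [20, 0, -0.002, 0.08, 0], [20, 0, -0.004, 0.12, 0], [20, 0, -0.0045, 0.138, 0], [20, 0, -0.0045, 0.145, 0], [20, 0, -0.0045, 0.149, 0], [20, 0, -0.0045, 0.149, 0]]

```text
clock: 32.95
eef_pos: [591.7, -362.4, 207.4]
tcp_rot: [3.109, 0.028, 1.653]
contact_force: [-0.1, 0.1, -1.0]
opening: 0.459
```

```bash
python3 g.py 595.6 -366.5 50 1.65
```

```text
shift [ 0.     -0.0016  0.0024] spin 0.15 q6 -0.63 grasp [ 597.1 -366.3   52.5] [3.109 0.028 1.653] [-0.1  0.1 -1. ] 32.95
```

Call:
carry_out:
  steps:
    - [[20, 0, 0, 0.0015, 0], [20, 0, 0, 0.002, 0], [65, 0, 0, 0.001, 0], [70, 0, 0, 0, 0], [70, 0, 0, -0.02, 0], [70, 0, 0, -0.06, 0], [80, 0, 0, -0.1, 0], [80, 0, 0, -0.15, 0]]

```text
clock: 33.75
eef_pos: [585.9, -358.3, 357.7]
tcp_rot: [3.11, 0.027, 1.653]
contact_force: [0.9, -1.4, -0.9]
opening: 0.8
```

Call:
carry_out:
  steps:
    - [[80, 0, 0, -0.02, 0], [80, 0.02, 0, -0.02, 0], [80, 0.06, 0, -0.02, 0], [80, 0.06, 0, -0.02, 0]]

```text
clock: 34.15
eef_pos: [579.3, -293.9, 374.9]
tcp_rot: [3.113, 0.024, 1.654]
contact_force: [-0.2, -0.1, -0.4]
opening: 0.799
```

```bash
python3 -c "
from h import *
f,c,s=shot('wrist','w28');print(s['contact_force'],s['eef_pos'])
f,c,s=shot('scene','s28')
"; python3 g.py 483 387 210 3.238
```

```text
[-0.18224158 -0.11177987 -0.40751187] [ 579.28589054 -293.90287087  374.92469503]
shift [ 0.6934 -0.0441 -0.0091] spin -90.74 q6 -0.55 grasp [ 585.  -300.3  220.4] [3.112 0.026 1.654] [-0.7  0.9  0. ] 34.25
```

View pics/w28.png

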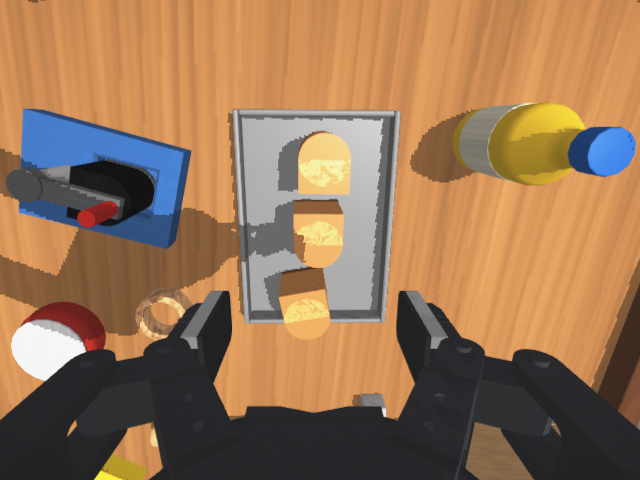

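View pics/s28.png

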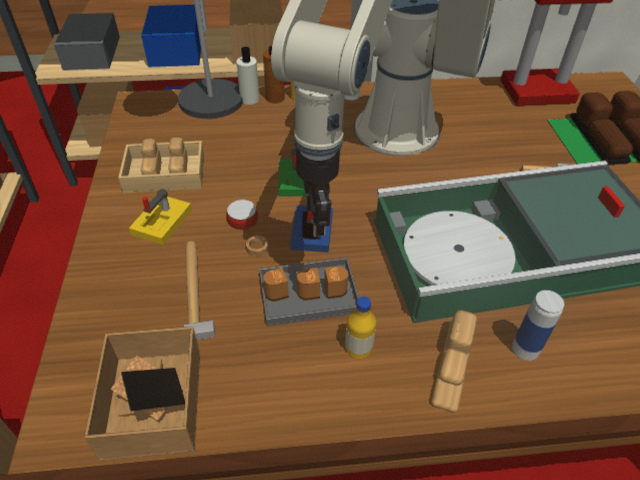

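Call:
carry_out:
  steps:
    - [[80, 0.045, 0, 0, -8], [80, 0.09, -0.005, 0, -16], [80, 0.135, -0.01, 0, -24], [80, 0.18, -0.015, 0, -32], [80, 0.225, -0.018, 0, -40], [80, 0.27, -0.02, 0, -48], [80, 0.315, -0.022, -0.002, -56], [80, 0.36, -0.024, -0.004, -62]]

```text
clock: 35.05
eef_pos: [525.7, 61.3, 368.6]
tcp_rot: [-3.132, 0.039, 2.742]
contact_force: [0.2, 0.2, 0.1]
opening: 0.799
```

```bash
python3 g.py 483 387 210 3.238; python3 -c "
from h import *
f,c,s=shot('top','t28',(270,160,410,310),4)"
```

```text
shift [ 0.1721  0.2848 -0.0056] spin -28.43 q6 -1.03 grasp [530.6  57.6 213.8] [-3.132  0.039  2.742] [0.2 0.2 0.1] 35.05
```

View pics/t28.png

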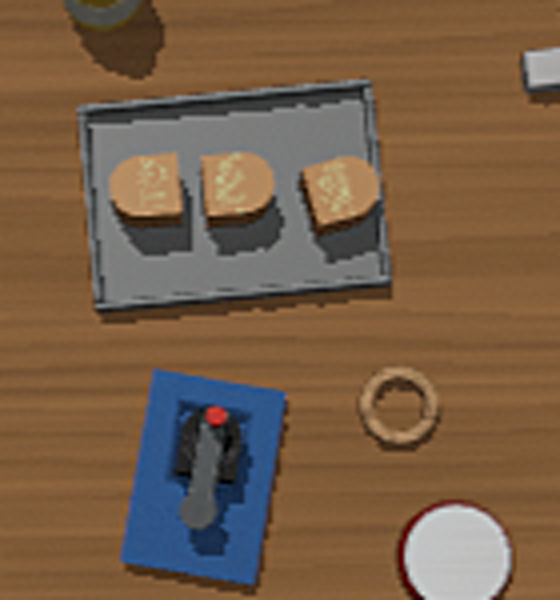

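Run:
```python
from heel import *
c=cam(grab_frame('top')); q=lambda p:tuple(np.array(p)/4+[270,160]-.37)
W=back(c,[q(p) for p in [(80,107),(370,83),(390,287),(98,310)]],25); o=W.mean(0)
e=(W[0]-W[1])+(W[3]-W[2]); uy=e/np.linalg.norm(e); ux=np.array([uy[1],-uy[0],0])
print(o, uy)
for a,b,t in [((301,168),(321,227),(378,178)),((200,156),(204,216),(274,183)),((178,152),(182,214),(110,186))]:
    heel(c,q(a),q(b),q(t),61)
    P=back(c,[q(a),q(b),q(t)],61); print([((p-o)@ux).round(1) for p in P],[((p-o)@uy).round(1) for p in P])
```

```text
[ 588.69215527 -310.15291313   25.        ] [-0.06448012  0.99791899  0.        ]
width 41.3 len 46.1 yaw -1.27 axis yaw -1.302 ctr [ 588.  -381.4   61. ] [ 587.3 -381.7   61. ] grip [ 585.4 -372.8   61. ]
[np.float64(9.5), np.float64(-30.7), np.float64(-1.3)] [np.float64(-43.9), np.float64(-53.6), np.float64(-93.8)]
width 40.1 len 47.4 yaw -1.523 axis yaw -1.546 ctr [ 591.2 -310.9   61. ] [ 590.7 -311.6   61. ] grip [ 590.8 -301.9   61. ]
[np.float64(22.9), np.float64(-17.2), np.float64(1.0)] [np.float64(21.8), np.float64(22.4), np.float64(-25.3)]
width 41.4 len 46.1 yaw 1.617 axis yaw 1.598 ctr [ 591.3 -250.5   61. ] [ 591.7 -250.4   61. ] grip [ 591.7 -259.5   61. ]
[np.float64(26.7), np.float64(-14.7), np.float64(7.8)] [np.float64(36.0), np.float64(36.7), np.float64(82.5)]
```

```bash
python3 - <<'E'
from h import *
shot('scene','s29',(250,180,370,330),5)
im=cv2.imread('pics/s29.png');cv2.imwrite('pics/s29.png',im[:600])
E
python3 g.py 483 387 210 3.238
```

```text
shift [ 0.1723  0.2839 -0.0054] spin -28.49 q6 -1.03 grasp [530.8  58.3 213.8] [-3.132  0.038  2.741] [ 0.1 -0.5 -0.3] 35.2
```

View pics/s29.png

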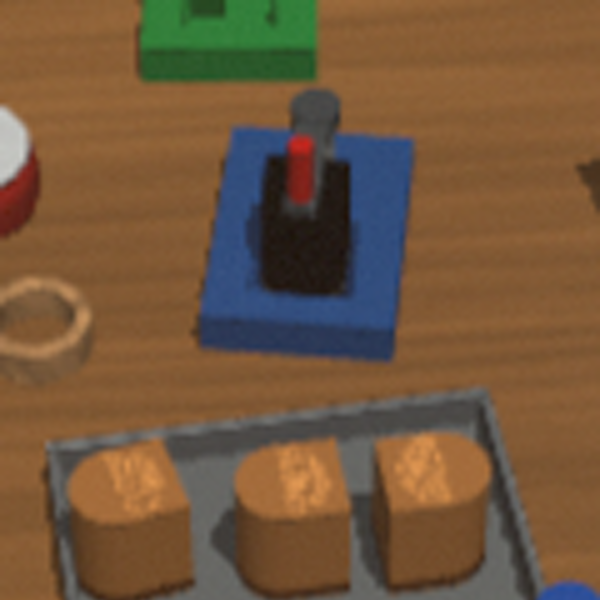

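Call:
carry_out:
  steps:
    - [[80, 0.024, 0.04, 0, -5], [80, 0.048, 0.08, 0, -10], [80, 0.073, 0.12, 0, -15], [80, 0.097, 0.16, 0, -20], [80, 0.121, 0.2, 0, -24], [80, 0.146, 0.24, 0, -28], [80, 0.17, 0.28, 0, -28.5], [80, 0.172, 0.284, 0, -28.5]]

```text
clock: 36.0
eef_pos: [478.8, 393.7, 358.8]
tcp_rot: [-3.116, 0.03, -3.044]
contact_force: [1.1, -1.5, 0.5]
opening: 0.802
```

Call:
carry_out:
  steps:
    - [[80, 0, 0, 0, 0], [80, 0, 0, 0, 0]]

```text
clock: 36.2
eef_pos: [479.5, 392.5, 358.2]
tcp_rot: [-3.115, 0.029, -3.045]
contact_force: [-0.2, -0.1, 0.2]
opening: 0.798
```

```bash
python3 g.py 483 387 128 3.238; python3 -c "
from h import *
f,c,s=shot('wrist','w30')
"
```

```text
shift [0.0038 0.0002 0.0752] spin 0.01 q6 -0.95 grasp [484.4 388.9 203.3] [-3.115  0.029 -3.045] [-0.2 -0.1  0.2] 36.2
```

View pics/w30.png

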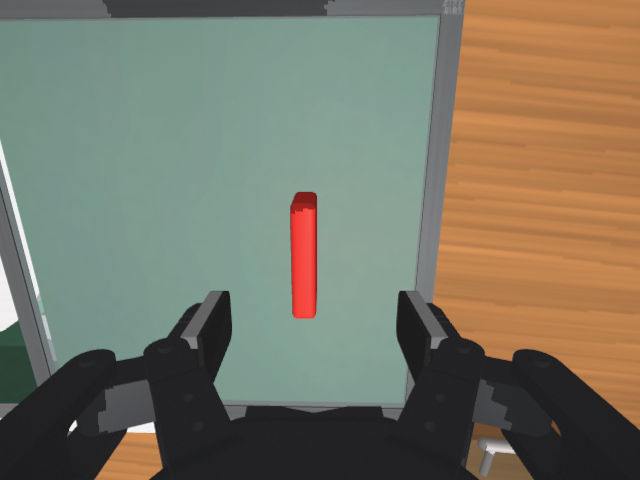

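```bash
python3 - <<'E'
from h import *
s=r.sense(); c=cam(grab_frame('wrist'),s)
print(back(c,[(304,204),(304,317)],138))
E
python3 g.py 482.5 386 127 3.238
```

```text
[[452.64046712 377.63257906 138.        ]
 [519.50690935 383.51907911 138.        ]]
shift [ 0.0044 -0.0004  0.0767] spin -0.03 q6 -0.95 grasp [484.4 388.5 203.7] [-3.116  0.029 -3.046] [ 0.1 -0.5 -0. ] 36.3
```

Call:
carry_out:
  squeeze: 40
  steps:
    - [[80, 0.002, -0.003, 0.03, 0], [80, 0.002, -0.003, 0.06, 0], [80, 0.002, -0.003, 0.075, 0], [80, 0.002, -0.003, 0.076, 0], [0, 0.002, -0.003, 0.076, 0], [0, 0.002, -0.003, 0.076, 0], [0, 0.002, -0.003, 0.076, 0], [0, 0.002, -0.003, 0.076, 0]]

```text
clock: 37.1
eef_pos: [480.4, 387.5, 283.9]
tcp_rot: [-3.117, 0.031, -3.046]
contact_force: [-1.5, -1.1, 3.9]
opening: 0.162
```

Call:
carry_out:
  steps:
    - [[0, 0, 0, 0, 0], [0, 0, 0, 0, 0]]

```text
clock: 37.3
eef_pos: [480.4, 387.5, 283.9]
tcp_rot: [-3.117, 0.031, -3.046]
contact_force: [0.1, -1.2, -2.0]
opening: 0.158
```

```bash
python3 g.py "482.5+28" "386-288.6" 127 3.238
```

```text
shift [ 0.0027 -0.2877  0.0091] spin -0.02 q6 -0.95 grasp [485.5 384.2 129.1] [-3.117  0.031 -3.046] [ 0.1 -1.2 -2. ] 37.3
```

```bash
python3 g.py "485.5+27.8" "384.2-288.6" 129.1 3.238
```

```text
shift [ 0.     -0.2898  0.0071] spin -0.02 q6 -0.95 grasp [485.5 384.2 129.1] [-3.117  0.031 -3.046] [ 0.1 -1.2 -2. ] 37.3
```

Call:
carry_out:
  steps:
    - [[0, 0, -0.035, 0.0009, 0], [0, 0, -0.075, 0.0018, 0], [0, 0, -0.115, 0.0028, 0], [0, 0, -0.155, 0.0038, 0], [0, 0, -0.195, 0.0048, 0], [0, 0, -0.235, 0.0058, 0], [0, 0, -0.265, 0.0065, 0], [0, 0, -0.275, 0.0067, 0]]

```text
clock: 38.1
eef_pos: [507.3, 111.5, 284.0]
tcp_rot: [-3.117, 0.033, -3.048]
contact_force: [3.5, 3.1, -10.3]
opening: 0.158
```

```bash
python3 g.py "485.5+27.8" "384.2-288.6" 129.1 3.238
```

```text
shift [ 0.0005 -0.0127  0.0003] spin -0.14 q6 -1.41 grasp [512.6 108.3 129.1] [-3.117  0.033 -3.048] [  3.5   3.1 -10.3] 38.1
```

Call:
carry_out:
  steps:
    - [[0, 0, -0.005, 0, 0], [0, 0, -0.009, 0, 0], [0, 0, -0.013, 0, 0], [0, 0, -0.015, 0, 0], [0, 0, -0.017, 0, 0]]

```text
clock: 38.6
eef_pos: [508.6, 97.5, 284.0]
tcp_rot: [-3.123, 0.033, -3.049]
contact_force: [-0.3, 35.0, -15.8]
opening: 0.151
```

Call:
carry_out:
  steps:
    - [[0, 0, 0.0005, 0, 0], [50, 0, 0.0005, 0, 0], [60, 0, 0.0005, 0, 0], [60, 0, 0.0005, -0.03, 0], [80, 0, 0.0005, -0.08, 0], [80, 0, 0.0005, -0.13, 0], [80, 0, 0.0005, -0.15, 0], [80, 0, 0.0005, -0.15, 0]]

```text
clock: 39.4
eef_pos: [504.1, 100.3, 438.0]
tcp_rot: [-3.124, 0.04, -3.049]
contact_force: [-0.1, 0.2, -0.4]
opening: 0.797
```

Call:
carry_out:
  steps:
    - [[80, 0.04, 0.03, 0, 0], [80, 0.08, 0.06, 0, 0], [80, 0.12, 0.1, 0, 0], [80, 0.14, 0.14, 0, 0], [80, 0.15, 0.18, 0, 0], [80, 0.15, 0.22, 0, 0], [80, 0.15, 0.22, 0, 0]]

```text
clock: 40.1
eef_pos: [333.9, 308.7, 427.2]
tcp_rot: [-3.124, 0.039, -3.046]
contact_force: [0.4, -0.8, 0.6]
opening: 0.797
```

```bash
python3 -c "
from h import *
f,c,s=shot('top','t31'); print(s['eef_pos'],s['contact_force'])
im=cv2.imread('pics/t31_full.png'); cv2.imwrite('pics/t31a.png',cv2.resize(im[160:320,130:420],None,fx=2.7,fy=2.7,interpolation=cv2.INTER_CUBIC))
shot('scene','s31')
"
```

```text
[333.88550886 308.72226585 427.24114029] [ 0.44196005 -0.75793142  0.60247661]
```

View pics/t31a.png

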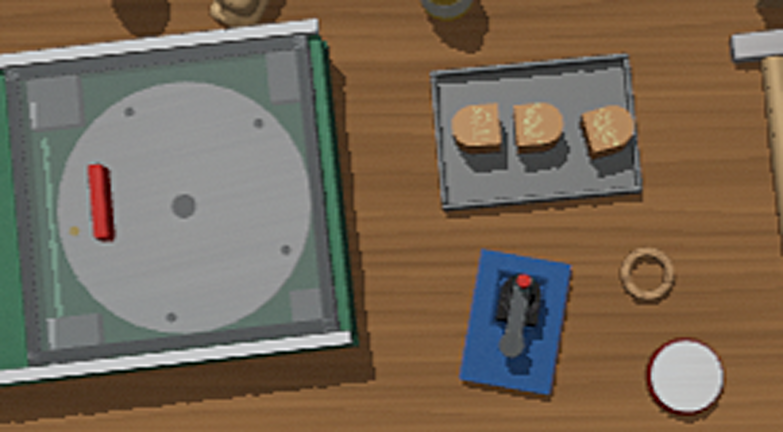

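View pics/s31.png

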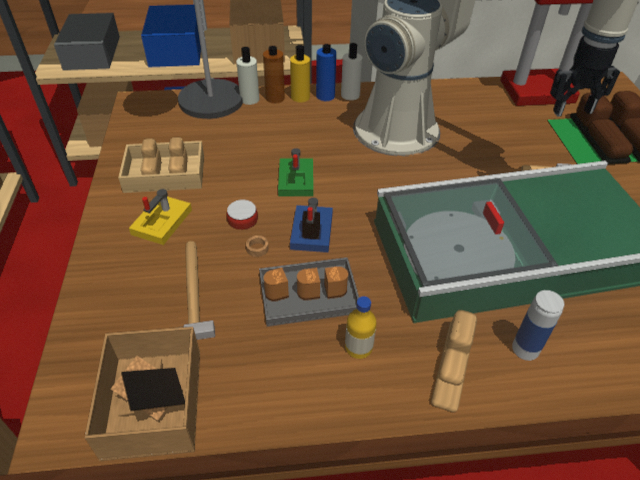

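Run:
```python
from h import *
c=cam(grab_frame('top')); q=lambda p:tuple(np.array(p)/2.7+[130,160]-.3)
v=back(c,[q((513,345))],77)[0]; p=back(c,[q((524,281))],107)[0]; d=p-v
print("lever",-0.18-np.arctan2(d[1],d[0]),np.linalg.norm(d[:2]))
w=back(c,[q((305,38)),q((340,331)),q((7,74)),q((32,364))],103); o=np.array([519,39,103]); uy=np.array([-.096,.995,0])
print("window edge y_c",[((x-o)@uy).round(1) for x in w])
a=cv2.imread('pics/top0.png').astype(int);b=cv2.imread('pics/t31_full.png').astype(int)
d=np.abs(a-b).max(2)
for n,(x,y) in dict(tin=(384,299),hammer=(420,220),glue=(294,155),spray=(168,138),tape=(370,261),last=(230,135)).items(): print(n,(d[y-18:y+18,x-18:x+18]>60).sum())
shot('scene','s32',(255,185,365,325),5)
```

```text
lever 0.00636599187271375 59.646913806548994
window edge y_c [np.float64(-141.8), np.float64(-146.5), np.float64(144.6), np.float64(142.9)]
tin 0
hammer 0
glue 0
spray 0
tape 0
last 0
```

View pics/s32.png

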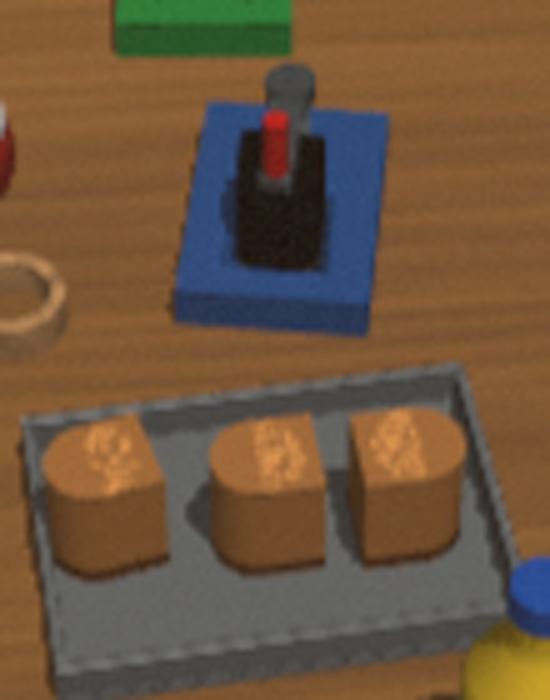

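```bash
python3 -c "
from h import *
print(workorder.sign_off()); print(r.sense()['clock'])"
```

```text
the job is handed in; nothing more can be done
None
the job is handed in; nothing more can be done
```

The job is done and handed in at about 40 s of the 208 s allowed. I slid the window fully open, seated the black heel in the blue jig's pocket and swung the lever shut over it. All three tan heels then went into the grey tray and the window was closed again.

**Last checks**
- **Lever:** it reads about 0.006 rad from shut.
- **Window:** it was pushed to its stop after 291 mm of travel, and its frame is centred on the well.
- **Black heel:** before the lever closed, the wrist camera put it within about 1 mm of the pocket centre. A contact force confirmed it was on the pocket floor.
- **Tan heels:** all three look upright inside the tray in the pictures.
- **Bystanders:** the top picture shows no change around any of them compared with the start.
- **Robot:** it stands clear of everything.

**What disagreed**
- **Cameras:** the top and wrist cameras differed by about 3 to 4 mm. I relied mostly on the wrist camera for the pocket and averaged the two for the tan-heel grips.
- **Third tan heel:** after I released it, it was found turned by about 0.25 rad and shifted about 9 mm towards the tray wall. This may have been the knock mentioned in the task, or it may have slipped on release. It still stood upright with its centre about 71 mm from the tray centre (limit 85 mm), so I left it there.
- **Tool tilt:** the tool drifted to about 0.04 rad of tilt over the run, with no visible effect on the placed heels.

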